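# Unlatch and open the gate of the retained-sample pen

### The arm

A 7-joint arm with a two-finger parallel gripper is mounted at the origin on a cart in front of the work surface, level with it; the furniture and walls round the work are solid. World frame = base frame: x ahead of the robot, y to its left, z up, the work surface at z = 0. Lengths are in mm, angles in rad, forces in N, time in s.
With the tool pointing down it reaches from about 400 to 875 mm from the base axis. Payload 4.4 kg.
Tool frame: the origin (TCP) lies at the very end of the fingers, on their centre line; the grasp point (between the pads) lies ctrl.grip_depth behind it (ctrl.grip_depth is the distance from the TCP to the grasp point, in mm); y points along the fingers, x is the direction in which the jaws open and shut, and the axes are right-handed (so a half turn about y gives the same grasp; the last joint's range is limited). The gripper opens to 85 mm and grips with 20 to 120 N. Pads are 22 mm wide; open, the fingers measure 114 mm over their backs; the gripper's body (76 mm by 85 mm) begins 54 mm behind the grasp point. The pads swing forward as they close: fully open they stand 13 mm farther back than shut.
Start: joints at [-1.392, 0.628, 0.038, 1.517, -0.027, 0.996, -0.02], TCP at [157.51, 630.641, 231.313] pointing down, gripper open.
Joint ranges: [-3.06, 3.06], [-0.37, 2.12], [-1.25, 1.32], [0.18, 2.47], [-1.1, 4.24], [0.23, 1.98], [-2.94, 2.94]. Speed limits (rad/s): [2.57, 2.57, 3.14, 3.14, 3.14, 3.14, 3.14].

### API

Orientations are given as [roll, pitch, yaw] about the fixed x, y, z axes, in that order (R = Rz(yaw) Ry(pitch) Rx(roll)).
In Python, from cell import ctrl gives the robot as it stands.
- The arm moves only by the tool apply_moves, never from a script. Its argument "motion" is a list of rows, each a list of 5 numbers: the shift along the tool's x, y, z in cm, then the turn about the tool's y in rad, then the finger opening in cm, from 0 to 8.54. In form: [[tx, ty, tz, roll, hand], ...]. A call has 1 to 20 rows; each row is the pose to reach, as a shift and turn from the pose commanded when the call began, along the tool's axes at that moment; what a row does not reach only later rows make up. A row lasts 1/8 s, in which the tool goes at most 62.5 mm and 10.7 degrees, less where a joint would pass 70% of its speed; a pose out of reach is approached as far as the arm can. A call with a gripper value outside its range is refused whole. The fingers move at their own pace and stop on an object; the grip force is fixed at half the most. Time passes only in rows, so rows that repeat a pose let the fingers close. It gives the time, the measured TCP pose, the force and the opening at its end, in the units of the state.
- ctrl.read_state(): the state, without advancing time (a new reading comes with each control period).
- ctrl.get_image(name): name is "scene" or "top" or "wrist"; returns a dict with "image" (480x640x3 uint8, red, green, blue), "vfov" (degrees; the focal length in pixels is half the picture's height over the tangent of half this angle, whatever the lens; pixels are square), "cx", "cy" (the principal point, pixels), "extrinsics" (4x4, takes a point from world to camera coordinates); the wrist camera has in their place "tool_from_camera" (4x4, takes a point from camera to tool coordinates, whose origin is the TCP and whose axes are the tool frame's). Camera axes: x right, y up, looking along -z (the intrinsics and any distortion apply to the point x, -y, -z); pixel columns grow to the right and rows downward; lengths in mm; the calibration is good to about 2 mm. The wrist camera is an equidistant fisheye: a pixel r from the principal point sees the ray r / f radians off the axis. A picture is of the moment at which its call begins: read the wrist's pose just before it. There is no depth.
- ctrl.finish_job(): hands the job in, once; it reports no verdict.
Trained networks look in a picture, given as the dict that the camera call returned (one of the last four; its "shot" number tells which), for a name from the list of things; names that differ only in an ending like _2 or _b are one class to them, and where a whole thing is asked for, a point or a joint stands for the part that bears it (a point fixed in the world has none). Each returns a list of dicts, best first, with "confidence" (0 to 1); they miss things now and then, are a little off and sometimes report something else, mostly with a low value. They report only what shows in the picture. A call takes as long as a camera call.
- ctrl.search_frame(picture, query): "location" ([x, y, z] in mm, in world coordinates, good to about 4 mm: the middle of the surface that is visible of it).
- ctrl.mark_of(picture, query): "location" ([x, y, z] in mm, in world coordinates, good to about 4 mm: a listed point, or the origin of a listed thing).
The state is a dict: "clock": time; "qpos": joint angles; "qd": joint speeds; "tau": joint torques, N m; "eef_pos": TCP position; "tool_rot": TCP orientation; "force": force on the tool from outside, world axes, zero at the start; "torque": the same for the moment, N m; "width": finger opening in mm.
Only numpy, scipy, OpenCV 4.12 (cv2) and the standard library are available. Lean on these libraries where they do the work, as an engineer would, in place of code of your own. Each camera call takes 0.05 s, during which the arm holds its last target.

### The job

Open the barred gate of the small steel sample pen: raise the latch bar by its black knob until it is clear of its catch, without straining it against the catch or its stop, and swing the gate wide open towards you with a calm movement. Leave the gate standing wide open (70 degrees or more) with the bar let back down on its rest, and leave the pots and everything else where they are.

Things in the scene. Friction and masses are not known exactly. Their poses are not given: they have to be found in the camera images.
- pen: Steel sample pen fixed to the worktop: floor plate 190 x 290 mm, barred walls 135 mm high at back and sides, open above; the gate closes its front. Origin: centre of its underside. +x runs from gate to back wall, +y to the hinge side (left as seen from the robot), z up.
- gate_hinge (a point): Foot of the gate's vertical hinge line, at worktop height, at (-91, +117) mm in the pen's x, y. Fixed. The gate's top is 133 mm high.
- bar_pivot (a point): Pivot of the latch bar on the front of the gate: a level axis along the gate's normal, 127 mm above the worktop; moves with the gate. Gate shut, it lies 20 mm in front (-x) and 40 mm right (-y) of the hinge line. The bar (8 mm thick, 16 mm high) runs 185 mm from it, level, along the gate's top rail, away from the hinge.
- lift_knob (a point): Centre of the black upright barrel knob (diameter 18, height 35 mm) on a stem on the bar: 125 mm along the bar from its pivot, 41 mm above it (168 mm above the worktop), 165 mm along the gate from the hinge line, 20 mm in front. Rises on an arc about the pivot; weighs 1 to 2 N. Room for a finger before and behind it, tips down to 145 mm height; the catch begins 50 mm beyond it.
- latch_pin: Cross pin (diameter 12 mm) at the bar's free end, 185 mm from the pivot; origin at its centre. It clears the lip when raised by some amount between 6 and 26 mm, as the catch is set. The stop pad is touched 2 mm above that and yields with 5 N per mm at the pin (11 N per mm at the knob): when the lifting force rises, the pin is clear. Over 10 N on the pin strains the latch.
- latch_bar (a joint): Angle of the bar in rad: 0 = level on its rest on the gate, grows as the free end rises (0.32 at most). Falls back by its own weight.
- gate (a joint): Angle of the gate in rad: 0 = shut, grows as it swings towards the robot (clockwise seen from above); stop at 1.5. Light friction (about 0.1 N m) keeps it where it is left.
- pot_in_a: Bystander: sample pot with screw lid, 50 x 50 x 66 mm, in the pen on the hinge side. Origin: centre of its underside.
- pot_in_b: Bystander: sample pot with screw lid, 50 x 50 x 66 mm, in the pen on the latch side. Origin: centre of its underside.
- thermo: Bystander: flat food thermometer, 46 x 152 x 18 mm, left of the pen. Origin: centre of its underside.
- staple: Bystander: stapler, 34 x 135 x 46 mm, in front and left of the pen, outside the gate's sweep. Origin: centre of its underside.
- catch_post (a point): Foot of the right front post, at (-85, -135) mm in the pen's x, y. On the post, around the bar's end, is clamped an aluminium hook, the catch: a lip 7 mm thick, 5 mm in front of the bar's pin, blocks it; an arch above the pin carries a sprung rubber stop pad. The catch's height is set by hand, differs by up to 20 mm and is not reported; its top is at most 180 mm high.

How it is judged:
By the outcome, as a careful person would: the job done as asked, in the order asked, and still so for the second after the job is handed in, with the robot touching nothing.
It also fails if it takes over 72 s, if anything falls off the work surface, if the arm or the gripper's body presses on something with over 40 N, if the wrist force passes 120 N, or if a joint passes its speed limit or range.

## Working session

There is one attempt and no reset: what is moved stays moved. The work goes in short steps, Python scripts to look and compute and a tool call to move; the robot and the scene stay as the last step left them, time stands still between calls to the robot, and variables do not carry over. Pictures are saved under pics/ and viewed, and the job is handed in when it is done.

Besides the shell and the picture viewer there is one more tool, called after "Call:" as a command line: name --pt "numbers of a row" for each row, then --argument value for the rest. apply_moves: Moves the arm, as the interface text tells. Its arguments: {"type":"object","properties":{"motion":{"type":"array","items":{"type":"array","items":{"type":"number"}}}},"required":["motion"]}

```bash
ls; mkdir -p pics; python3 - <<'E'
from cell import ctrl
import cv2
s=ctrl.read_state()
print({k:(s[k]) for k in s}, ctrl.grip_depth)
for n in ("scene","top","wrist"):
    p=ctrl.get_image(n)
    cv2.imwrite(f"pics/{n}0.png",p["image"][:,:,::-1])
    for q in ("pen","gate_hinge","bar_pivot","lift_knob","latch_pin","catch_post","pot_in_a","thermo","staple"):
        r=ctrl.mark_of(p,q)
        print(n,q,[( [round(float(v)) for v in d["location"]],round(d["confidence"],2)) for d in r[:2]])
E
```

```text
pics
{'clock': 0.0, 'qpos': array([-1.39181428,  0.62932749,  0.03843877,  1.51840639, -0.02701721,
        0.99629823, -0.02000696]), 'qd': array([ 9.00313854e-04, -8.50114766e-04,  1.20547244e-03,  5.44784723e-04,
       -4.97942866e-05,  7.75529891e-04, -1.07614586e-03]), 'tau': array([-1.20550005e-03, -5.63406873e+01,  1.22629579e+00, -1.93439054e+01,
        1.11496914e-02,  1.06156166e-02,  1.52511443e-06]), 'eef_pos': array([157.33397508, 630.00637837, 230.38883695]), 'tool_rot': array([-1.5708053 ,  0.0019217 ,  1.32599964]), 'force': array([ 0.71289323,  0.34741851, -0.08726966]), 'torque': array([ 1.05164703e-02,  3.05751647e-02, -4.49835181e-05]), 'width': 85.31609948348257} 18.700000000000003
scene pen [([737, 30, -4], 0.85)]
scene gate_hinge [([656, 158, 0], 0.84)]
scene bar_pivot [([632, 116, 130], 0.98)]
scene lift_knob [([625, -8, 171], 0.96)]
scene latch_pin [([616, -64, 128], 0.48)]
scene catch_post [([642, -96, -1], 0.81), ([616, -64, 126], 0.3)]
scene pot_in_a [([783, 88, 6], 0.89), ([731, -39, 3], 0.39)]
scene thermo [([741, 253, 1], 0.55)]
scene staple [([545, 298, -5], 0.73)]
top pen []
top gate_hinge []
top bar_pivot []
top lift_knob []
top latch_pin []
top catch_post []
top pot_in_a [([780, 89, 11], 0.51)]
top thermo [([783, 88, 11], 0.48)]
top staple []
wrist pen []
wrist gate_hinge []
wrist bar_pivot []
wrist lift_knob []
wrist latch_pin []
wrist catch_post []
wrist pot_in_a []
wrist thermo []
wrist staple []
```

View pics/scene0.png

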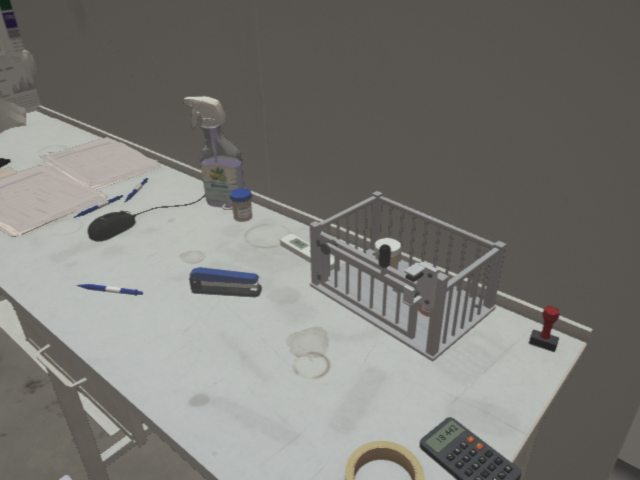

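View pics/top0.png

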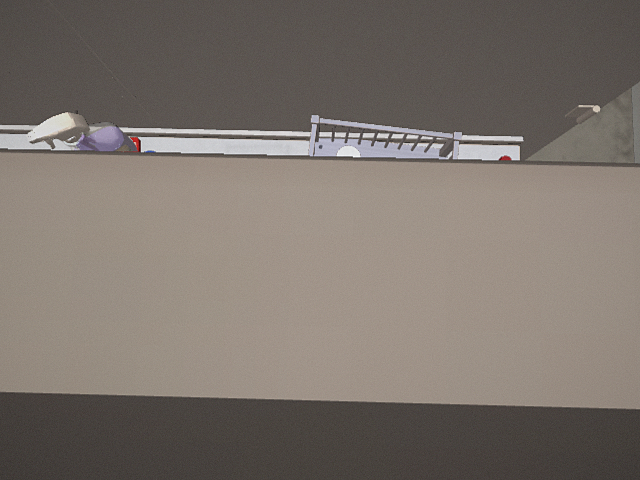

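View pics/wrist0.png

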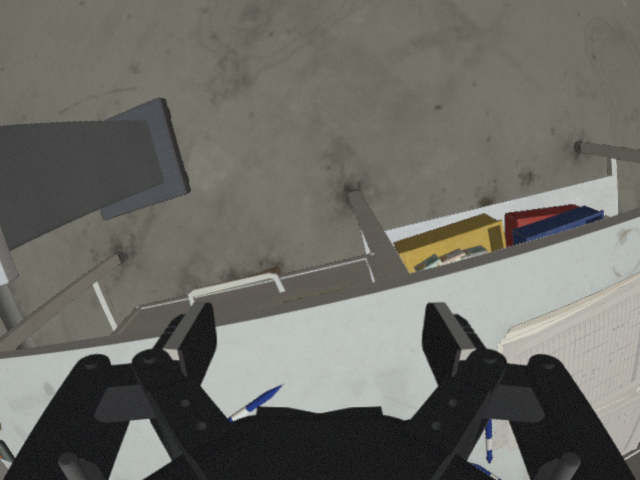

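```bash
python3 - <<'E'
from cell import ctrl
import numpy as np
np.set_printoptions(precision=3,suppress=True)
for n in ("scene","top","wrist"):
    p=ctrl.get_image(n)
    print(n,p["vfov"],p["cx"],p["cy"],[k for k in p if k!="image"])
    if "extrinsics" in p:
        E=np.array(p["extrinsics"]);print(E,-E[:3,:3].T@E[:3,3])
        if n=="top":
            f=240/np.tan(np.radians(p["vfov"]/2))
            for (u,v) in [(320,155),(320,398),(320,132),(312,120),(457,134)]:
              for z in (0,135,400,700,1000):
                d=E[:3,:3].T@np.array([(u-p["cx"])/f,-(v-p["cy"])/f,-1]);c=-E[:3,:3].T@E[:3,3]
                print(u,v,z,c+d*(z-c[2])/d[2])
    else: print(np.array(p["tool_from_camera"]))
E
```

```text
scene 47.884512702850884 316.8769762743805 240.41038690207188 ['vfov', 'cx', 'cy', 'extrinsics', 'shot']
[[   0.651   -0.758   -0.021 -304.963]
 [   0.412    0.33     0.849 -418.659]
 [  -0.637   -0.562    0.527 -524.11 ]
 [   0.       0.       0.       1.   ]] [  36.91  -387.638  625.575]
top 44.627302784146224 311.3805573562398 233.73079320556502 ['vfov', 'cx', 'cy', 'extrinsics', 'shot']
[[    0.025    -1.       -0.007   140.837]
 [    0.993     0.024     0.117  -631.112]
 [   -0.117    -0.01      0.993 -1141.816]
 [    0.        0.        0.        1.   ]] [ 489.763  144.821 1208.735]
320 155 0 [799.826 143.009   0.   ]
320 155 135 [765.196 143.211 135.   ]
320 155 400 [697.219 143.609 400.   ]
320 155 700 [620.263 144.058 700.   ]
320 155 1000 [ 543.308  144.508 1000.   ]
320 398 0 [299.132 131.129   0.   ]
320 398 135 [320.423 132.658 135.   ]
320 398 400 [362.216 135.66  400.   ]
320 398 700 [409.53  139.059 700.   ]
320 398 1000 [ 456.843  142.457 1000.   ]
320 132 0 [849.807 144.195   0.   ]
320 132 135 [809.595 144.265 135.   ]
320 132 400 [730.66  144.402 400.   ]
320 132 700 [641.299 144.558 700.   ]
320 132 1000 [ 551.939  144.713 1000.   ]
312 120 0 [875.677 161.852   0.   ]
312 120 135 [832.576 159.95  135.   ]
312 120 400 [747.969 156.216 400.   ]
312 120 700 [652.188 151.989 700.   ]
312 120 1000 [ 556.406  147.762 1000.   ]
457 134 0 [ 852.229 -146.263    0.   ]
457 134 135 [ 811.746 -113.752  135.   ]
457 134 400 [732.28  -49.936 400.   ]
457 134 700 [642.319  22.309 700.   ]
457 134 1000 [ 552.357   94.554 1000.   ]
wrist 65.70646984690485 318.8643006489866 240.0632720360797 ['vfov', 'cx', 'cy', 'tool_from_camera', 'shot']
[[   1.       0.      -0.001    1.268]
 [  -0.001    0.293   -0.956 -142.397]
 [   0.       0.956    0.293   74.669]
 [   0.       0.       0.       1.   ]]
```

Call:
apply_moves --pt "-1.2 -0.1 -1.3 0.035 8.5" --pt "-3.6 -0.3 -3.9 0.1 8.5" --pt "-6.2 -0.5 -6.8 0.175 8.5" --pt "-9 -0.7 -9.8 0.25 8.5" --pt "-11.8 -0.9 -12.8 0.33 8.5" --pt "-14.6 -1.1 -15.9 0.41 8.5" --pt "-17.4 -1.3 -19 0.49 8.5" --pt "-20.2 -1.5 -22 0.57 8.5" --pt "-23 -1.6 -25 0.65 8.5" --pt "-25.8 -1.7 -28.1 0.73 8.5" --pt "-28.6 -1.8 -31.1 0.81 8.5" --pt "-31.4 -2 -34.2 0.89 8.5" --pt "-34.2 -2.2 -37.2 0.97 8.5" --pt "-37 -2.4 -40.3 1.05 8.5" --pt "-39.8 -2.6 -43.3 1.13 8.5" --pt "-42.6 -2.8 -46.4 1.21 8.5" --pt "-45.4 -2.9 -49.4 1.28 8.5" --pt "-48 -3 -52.3 1.34 8.5" --pt "-49.2 -3 -53.5 1.38 8.5" --pt "-49.5 -3 -53.9 1.39 8.5"

```text
clock: 4.15
eef_pos: [560.0, 18.8, 261.2]
tool_rot: [-1.571, 0.001, -0.067]
force: [-0.2, 0.5, -0.2]
width: 85.2
```

```bash
cat > look.py <<'E'
from cell import ctrl
import cv2, numpy as np
np.set_printoptions(precision=3,suppress=True)
def st():
    s=ctrl.read_state(); print("t",round(s["clock"],2),"pos",s["eef_pos"],"rot",s["tool_rot"],"F",s["force"],"T",s["torque"],"w",round(s["width"],1)); return s
def look(n,tag,qs=()):
    p=ctrl.get_image(n); cv2.imwrite(f"pics/{tag}.png",p["image"][:,:,::-1])
    for q in qs:
        r=ctrl.mark_of(p,q); print(n,q,[([round(float(v),1) for v in d["location"]],round(d["confidence"],2)) for d in r[:2]])
    return p
E
python3 - <<'E'
from look import *
s=st();print(s["qpos"])
Q=("pen","gate_hinge","bar_pivot","lift_knob","latch_pin","catch_post","pot_in_a","staple")
look("wrist","wrist1",Q);look("scene","scene1",Q)
E
```

```text
t 4.15 pos [559.959  18.826 261.216] rot [-1.571  0.001 -0.067] F [-0.191  0.471 -0.191] T [0.003 0.011 0.052] w 85.2
[-0.398  0.503  0.479  1.744 -0.275  0.963  0.123]
wrist pen [([739.2, 28.0, -3.1], 0.68), ([622.1, -5.3, 164.8], 0.67)]
wrist gate_hinge [([660.3, 156.1, 2.2], 0.89)]
wrist bar_pivot [([636.6, 119.7, 127.9], 0.73)]
wrist lift_knob [([624.9, -4.3, 166.7], 0.85)]
wrist latch_pin [([615.0, -69.3, 128.1], 0.5), ([635.1, 113.5, 126.1], 0.5)]
wrist catch_post [([642.6, -100.1, -0.4], 0.84)]
wrist pot_in_a [([784.3, 87.8, 10.3], 0.7), ([732.6, -36.0, 9.3], 0.67)]
wrist staple []
scene pen [([735.5, 31.8, -1.9], 0.71)]
scene gate_hinge [([657.2, 155.1, 1.6], 0.7), ([739.2, 251.4, 2.5], 0.5)]
scene bar_pivot [([634.9, 116.0, 130.7], 0.9)]
scene lift_knob [([622.7, -11.7, 167.6], 0.58)]
scene latch_pin [([617.3, -66.7, 126.5], 0.56)]
scene catch_post [([638.7, -94.1, 0.1], 0.96)]
scene pot_in_a [([781.5, 89.2, 9.1], 0.89), ([730.2, -34.9, 5.6], 0.41)]
scene staple [([547.4, 300.5, 1.8], 0.82)]
```

View pics/wrist1.png

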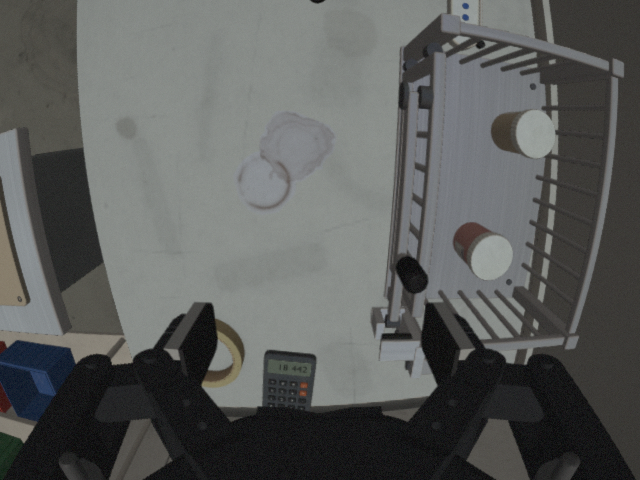

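View pics/scene1.png

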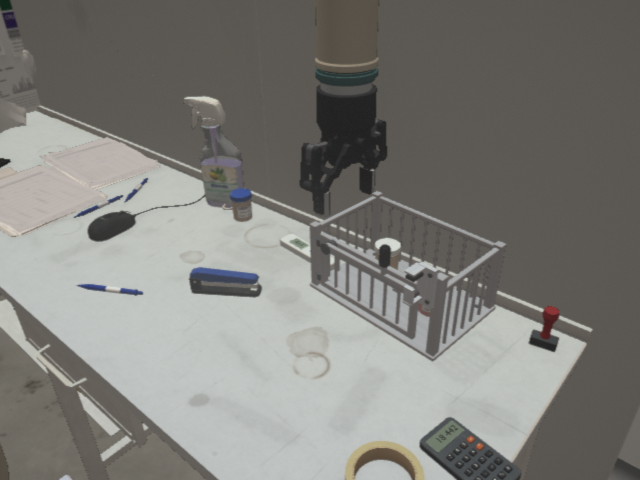

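```bash
python3 - <<'E'
import numpy as np
from scipy.optimize import least_squares
M=[("pen",(0,0),[(737,30),(739.2,28),(735.5,31.8)]),("h",(-91,117),[(656,158),(660.3,156.1),(657.2,155.1)]),
("bp",(-111,77),[(632,116),(636.6,119.7),(634.9,116)]),("k",(-111,-48),[(625,-8),(624.9,-4.3),(622.7,-11.7)]),
("lp",(-111,-108),[(616,-64),(615,-69.3),(617.3,-66.7)]),("cp",(-85,-135),[(642,-96),(642.6,-100.1),(638.7,-94.1)])]
def T(p,q): c,s=np.cos(p[2]),np.sin(p[2]); return np.array([p[0]+c*q[0]-s*q[1],p[1]+s*q[0]+c*q[1]])
f=lambda p: np.concatenate([T(p,q)-m for _,q,ms in M for m in ms])
r=least_squares(f,[737,30,-.05],loss="soft_l1",f_scale=2);print(r.x)
for n,q,ms in M: print(n,T(r.x,q),np.mean(ms,0))
E
```

```text
[ 7.37791381e+02  3.03853304e+01 -9.24255503e-02]
pen [737.79138132  30.3853304 ] [737.23333333  29.93333333]
h [657.97818751 155.28470627] [657.83333333 156.4       ]
bp [634.3717909  117.30131465] [634.5        117.23333333]
k [622.83503892  -7.16516017] [624.2  -8. ]
lp [617.29739796 -66.90906808] [616.1        -66.66666667]
cp [640.6944863  -96.19347105] [641.1        -96.73333333]
```

```bash
cat >> look.py <<'E'
def wproj(p,s,P):
    R=rot(s["tool_rot"]); t=R.T@(np.array(P)-s["eef_pos"]); M=np.array(p["tool_from_camera"])
    c=M[:3,:3].T@(t-M[:3,3]); v=np.array([c[0],-c[1],-c[2]]); f=240/np.tan(np.radians(p["vfov"]/2))
    th=np.arctan2(np.hypot(v[0],v[1]),v[2]); d=v[:2]/np.hypot(v[0],v[1])
    return np.array([p["cx"],p["cy"]])+f*th*d
def sproj(p,P):
    E=np.array(p["extrinsics"]); c=E[:3,:3]@np.array(P)+E[:3,3]; f=240/np.tan(np.radians(p["vfov"]/2))
    return np.array([p["cx"]+f*c[0]/-c[2],p["cy"]-f*c[1]/-c[2]])
def rot(e):
    from scipy.spatial.transform import Rotation as Rn
    return Rn.from_euler("xyz",e).as_matrix()
E
python3 - <<'E'
from look import *
s=ctrl.read_state();p=ctrl.get_image("wrist");q=ctrl.get_image("scene")
for z in (150.5,168,185.5): print(wproj(p,s,(623,-7.3,z)),sproj(q,(623,-7.3,z)))
im=cv2.imread("pics/wrist1.png")[215:345,340:460]; 
im2=cv2.imread("pics/scene1.png")[225:325,340:460]
cv2.imwrite("pics/zoom1.png",np.hstack([cv2.resize(im,(400,433)),cv2.resize(im2,(400,433))]))
E
```

```text
[404.78  267.779] [383.474 264.133]
[410.07  276.799] [383.976 254.699]
[415.995 286.977] [384.49  245.053]
```

View pics/zoom1.png

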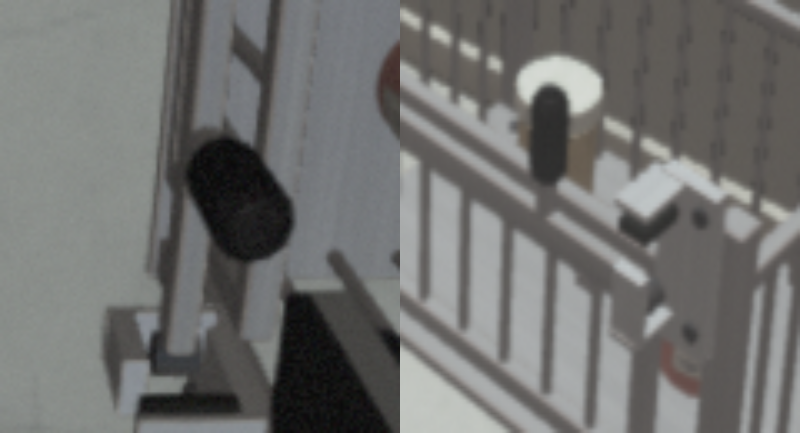

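Call:
apply_moves --pt "0.8 0 -0.25 0.005 6" --pt "2.2 0 -0.7 0.01 6" --pt "3.8 0 -1.2 0.015 6" --pt "5.3 0 -1.65 0.02 6" --pt "6.2 0 -1.9 0.025 6" --pt "6.5 0 -2 0.025 6" --pt "6.5 0.6 -2 0.025 6" --pt "6.5 1.8 -2 0.025 6" --pt "6.5 3.2 -2 0.025 6" --pt "6.5 4.4 -2 0.025 6" --pt "6.5 5.2 -2 0.025 6" --pt "6.5 5.5 -2 0.025 6" --pt "6.5 5.5 -2 0.025 6"

```text
clock: 6.78
eef_pos: [624.1, -4.4, 206.2]
tool_rot: [-1.571, -0.0, -0.089]
force: [-0.1, 0.5, 0.9]
width: 60.1
```

```bash
python3 - <<'E'
from look import *
s=st();print(s["qpos"])
p=look("wrist","wrist2",["lift_knob"]);q=look("scene","scene2",["lift_knob"])
for z in (150.5,168,185.5): print(wproj(p,s,(623.5,-5.5,z)))
a=cv2.imread("pics/wrist2.png");b=cv2.imread("pics/scene2.png")[60:360,300:500]
cv2.imwrite("pics/c2.png",np.hstack([cv2.resize(a[120:480,200:520],(400,450)),cv2.resize(b,(300,450))]))
E
```

```text
t 6.78 pos [624.144  -4.443 206.244] rot [-1.571 -0.    -0.089] F [-0.087  0.457  0.92 ] T [ 0.003 -0.039  0.031] w 60.1
[-0.304  0.656  0.447  1.63  -0.334  0.933  0.173]
wrist lift_knob [([622.1, -5.6, 166.5], 0.63)]
scene lift_knob [([622.1, -7.3, 168.3], 0.97)]
[317.487 267.753]
[317.35  279.774]
[317.189 293.937]
```

View pics/c2.png

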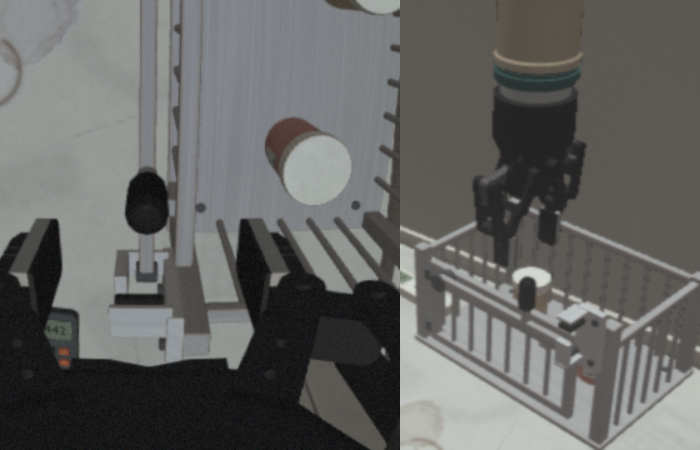

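Call:
apply_moves --pt "-0.05 0.6 0.1 0 6" --pt "-0.05 1.7 0.1 0 6" --pt "-0.05 2.9 0.1 0 6" --pt "-0.05 4.1 0.1 0 6" --pt "-0.05 5.0 0.1 0 6" --pt "-0.05 5.4 0.1 0 6" --pt "-0.05 5.5 0.1 0 6" --pt "-0.05 5.5 0.1 0 6"

```text
clock: 7.98
eef_pos: [623.9, -3.4, 151.6]
tool_rot: [-1.571, -0.001, -0.089]
force: [0.3, 0.6, 0.1]
width: 60.0
```

```bash
python3 - <<'E'
from look import *
s=st()
p=look("wrist","wrist3");q=look("scene","scene3")
a=cv2.imread("pics/wrist3.png");b=cv2.imread("pics/scene3.png")[120:360,320:480]
cv2.imwrite("pics/c3.png",np.hstack([cv2.resize(a[120:480,200:520],(400,450)),cv2.resize(b,(300,450))]))
E
```

```text
t 7.97 pos [623.905  -3.361 151.582] rot [-1.571 -0.001 -0.089] F [0.306 0.6   0.149] T [-0.021 -0.022 -0.021] w 60.0
```

View pics/c3.png

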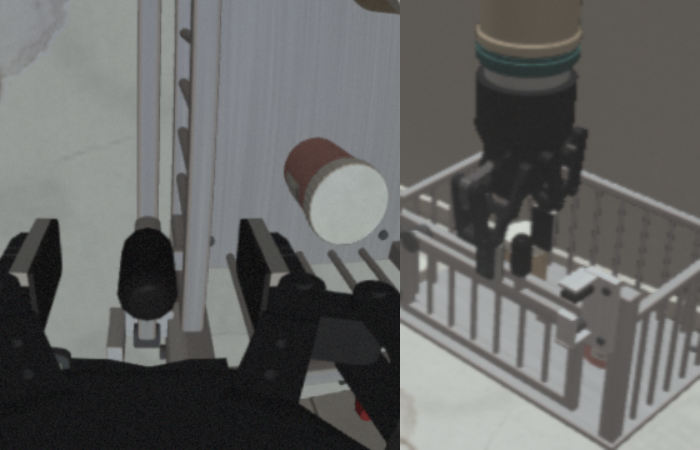

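Call:
apply_moves --pt "0 0 0 0 4" --pt "0 0 0 0 3" --pt "0 0 0 0 2.5" --pt "0 0 0 0 2.2" --pt "0 0 0 0 2.0" --pt "0 0 0 0 1.9" --pt "0 0 0 0 1.8" --pt "0 0 0 0 1.2" --pt "0 0 0 0 1.2" --pt "0 0 0 0 1.2"

```text
clock: 9.32
eef_pos: [623.5, -3.3, 151.4]
tool_rot: [-1.571, 0.0, -0.089]
force: [-1.9, -0.2, 3.7]
width: 16.0
```

```bash
python3 - <<'E'
from look import *
s=st()
p=look("wrist","wrist4");q=look("scene","scene4")
a=cv2.imread("pics/wrist4.png");b=cv2.imread("pics/scene4.png")[120:360,320:480]
cv2.imwrite("pics/c4.png",np.hstack([cv2.resize(a[120:480,200:520],(400,450)),cv2.resize(b,(300,450))]))
E
```

```text
t 9.32 pos [623.462  -3.31  151.413] rot [-1.571  0.    -0.089] F [-1.877 -0.153  3.691] T [0.053 0.447 0.007] w 16.0
```

View pics/c4.png

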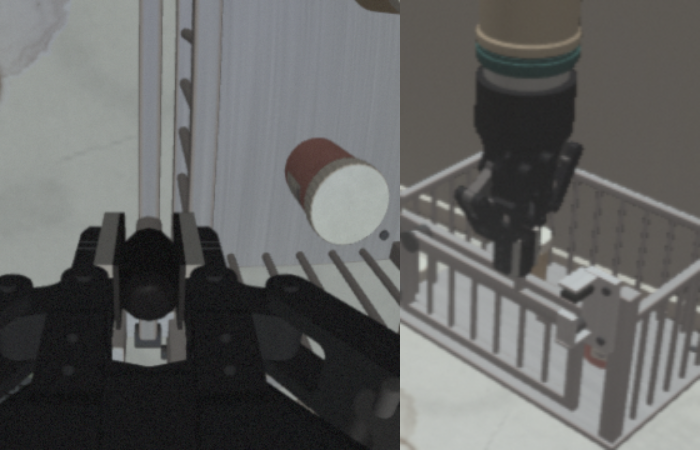

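Call:
apply_moves --pt "0 -0.05 0.02 0 1.2" --pt "0 -0.1 0.035 0 1.2" --pt "0 -0.15 0.05 0 1.2" --pt "0 -0.2 0.07 0 1.2" --pt "0 -0.2 0.07 0 1.2" --pt "0 -0.2 0.07 0 1.2"

```text
clock: 10.18
eef_pos: [623.5, -2.8, 153.1]
tool_rot: [-1.571, 0.001, -0.089]
force: [-0.5, -0.4, -4.5]
width: 16.3
```

```bash
python3 -c "
from look import *
st()"
```

```text
t 10.18 pos [623.468  -2.77  153.079] rot [-1.571  0.001 -0.089] F [-0.508 -0.436 -4.49 ] T [-0.433  0.241 -0.034] w 16.3
```

Call:
apply_moves --pt "0 -0.05 0.02 0 1.2" --pt "0 -0.1 0.035 0 1.2" --pt "0 -0.15 0.055 0 1.2" --pt "0 -0.2 0.075 0 1.2" --pt "0 -0.2 0.075 0 1.2"

```text
clock: 10.8
eef_pos: [623.6, -2.1, 155.2]
tool_rot: [-1.571, 0.0, -0.089]
force: [-0.7, -0.8, -5.9]
width: 16.4
```

```bash
python3 -c "
from look import *
st()
a=look('scene','scene5')['image'][200:320,360:480,::-1]
cv2.imwrite('pics/c5.png',cv2.resize(a,(600,600)))"
```

```text
t 10.8 pos [623.58   -2.054 155.161] rot [-1.571  0.    -0.089] F [-0.711 -0.807 -5.88 ] T [-0.79   0.291 -0.003] w 16.4
```

View pics/c5.png

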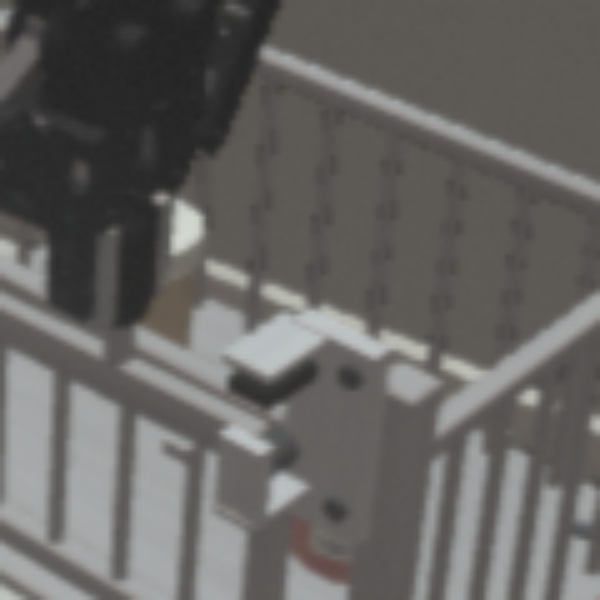

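Call:
apply_moves --pt "0 -0.03 0.012 0 1.2" --pt "0 -0.07 0.025 0 1.2" --pt "0 -0.07 0.025 0 1.2"

```text
clock: 11.22
eef_pos: [623.6, -1.8, 155.9]
tool_rot: [-1.571, 0.0, -0.089]
force: [-1.3, -2.1, -5.6]
width: 16.1
```

Call:
apply_moves --pt "0 -0.03 0.012 0 1.2" --pt "0 -0.07 0.027 0 1.2" --pt "0 -0.07 0.027 0 1.2"

```text
clock: 11.6
eef_pos: [623.6, -1.4, 156.7]
tool_rot: [-1.571, 0.0, -0.089]
force: [-2.3, -1.4, -5.9]
width: 16.0
```

```bash
python3 -c "
from look import *
st()
a=look('scene','scene6')['image'][200:320,360:480,::-1]
cv2.imwrite('pics/c6.png',cv2.resize(a,(600,600)))"
```

```text
t 11.6 pos [623.638  -1.366 156.746] rot [-1.571  0.    -0.089] F [-2.294 -1.414 -5.914] T [-0.888  0.492 -0.042] w 16.0
```

View pics/c6.png

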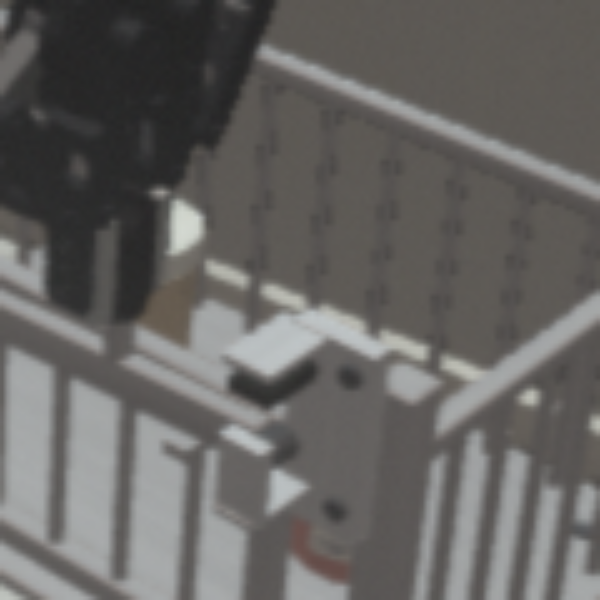

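Call:
apply_moves --pt "0 -0.03 0.012 0 1.2" --pt "0 -0.07 0.027 0 1.2" --pt "0 -0.07 0.027 0 1.2"

```text
clock: 12.02
eef_pos: [623.7, -1.2, 157.3]
tool_rot: [-1.571, 0.0, -0.089]
force: [-2.6, -1.8, -5.8]
width: 16.1
```

Call:
apply_moves --pt "0 -0.03 0.012 0 1.2" --pt "0 -0.06 0.024 0 1.2" --pt "0 -0.06 0.024 0 1.2"

```text
clock: 12.4
eef_pos: [623.8, -0.8, 158.0]
tool_rot: [-1.571, 0.0, -0.089]
force: [-2.6, -2.3, -5.4]
width: 16.0
```

Call:
apply_moves --pt "-0.01 -0.03 0.012 0 1.2" --pt "-0.02 -0.06 0.024 0 1.2" --pt "-0.02 -0.06 0.024 0 1.2"

```text
clock: 12.78
eef_pos: [623.7, -0.6, 158.6]
tool_rot: [-1.571, -0.0, -0.089]
force: [-2.7, -2.2, -6.2]
width: 16.4
```

Call:
apply_moves --pt "0 -0.03 0.012 0 1.2" --pt "0 -0.06 0.024 0 1.2" --pt "0 -0.06 0.024 0 1.2"

```text
clock: 13.15
eef_pos: [623.8, -0.3, 159.3]
tool_rot: [-1.571, -0.0, -0.089]
force: [-2.2, -1.6, -6.3]
width: 16.2
```

Call:
apply_moves --pt "0 -0.03 0.012 0 1.2" --pt "0 -0.06 0.024 0 1.2" --pt "0 -0.06 0.024 0 1.2"

```text
clock: 13.52
eef_pos: [623.8, -0.1, 159.8]
tool_rot: [-1.571, -0.0, -0.089]
force: [-1.9, -0.8, -6.1]
width: 16.1
```

```bash
python3 -c "
from look import *
st()
a=look('scene','scene7')['image'][200:320,360:480,::-1]
cv2.imwrite('pics/c7.png',cv2.resize(a,(600,600)))"
```

```text
t 13.53 pos [623.784  -0.077 159.792] rot [-1.571 -0.    -0.089] F [-1.906 -0.811 -6.097] T [-0.963  0.508 -0.012] w 16.1
```

View pics/c7.png

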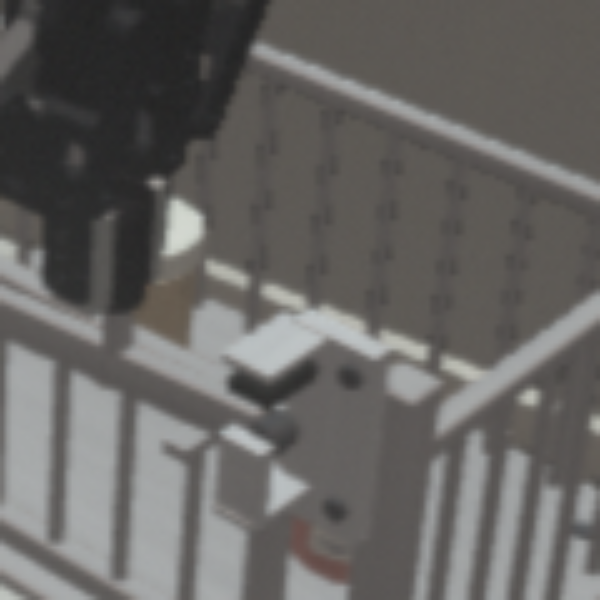

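Call:
apply_moves --pt "0 -0.03 0.012 0 1.2" --pt "0 -0.06 0.025 0 1.2" --pt "0 -0.06 0.025 0 1.2"

```text
clock: 13.95
eef_pos: [623.8, 0.3, 160.4]
tool_rot: [-1.571, -0.0, -0.089]
force: [-2.2, -2.1, -5.7]
width: 16.0
```

Call:
apply_moves --pt "0 -0.03 0.012 0 1.2" --pt "0 -0.06 0.026 0 1.2" --pt "0 -0.06 0.026 0 1.2"

```text
clock: 14.32
eef_pos: [623.8, 0.5, 161.0]
tool_rot: [-1.571, -0.0, -0.089]
force: [-1.9, -1.3, -6.5]
width: 16.1
```

Call:
apply_moves --pt "0 -0.03 0.012 0 1.2" --pt "0 -0.06 0.026 0 1.2" --pt "0 -0.06 0.026 0 1.2"

```text
clock: 14.7
eef_pos: [623.8, 0.8, 161.6]
tool_rot: [-1.571, -0.0, -0.089]
force: [-2.2, -0.5, -5.7]
width: 16.4
```

```bash
python3 -c "
from look import *
st()
a=look('scene','scene8')['image'][200:320,360:480,::-1]
cv2.imwrite('pics/c8.png',cv2.resize(a,(600,600)))"
```

```text
t 14.7 pos [623.83    0.791 161.602] rot [-1.571 -0.    -0.089] F [-2.208 -0.525 -5.684] T [-0.735  0.34   0.083] w 16.4
```

View pics/c8.png

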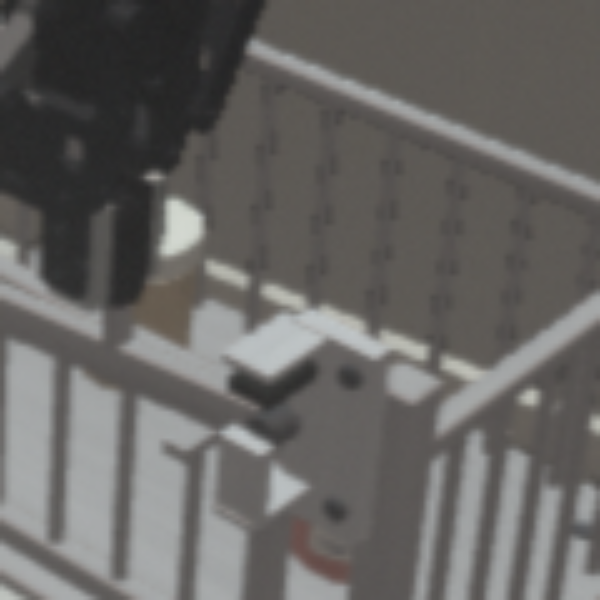

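Call:
apply_moves --pt "0 -0.03 0.012 0 1.2" --pt "0 -0.06 0.026 0 1.2" --pt "0 -0.06 0.026 0 1.2"

```text
clock: 15.12
eef_pos: [623.8, 1.0, 162.2]
tool_rot: [-1.571, -0.0, -0.089]
force: [-1.1, -0.7, -7.2]
width: 16.3
```

Call:
apply_moves --pt "0 -0.03 0.012 0 1.2" --pt "0 -0.06 0.027 0 1.2" --pt "0 -0.06 0.027 0 1.2"

```text
clock: 15.5
eef_pos: [623.9, 1.4, 162.8]
tool_rot: [-1.571, -0.0, -0.089]
force: [-0.5, -0.5, -6.7]
width: 16.0
```

```bash
python3 -c "
from look import *
st()
a=look('scene','scene9')['image'][200:320,360:480,::-1]
cv2.imwrite('pics/c9.png',cv2.resize(a,(600,600)))"
```

```text
t 15.5 pos [623.896   1.378 162.795] rot [-1.571 -0.    -0.089] F [-0.473 -0.484 -6.672] T [-0.534  0.253  0.05 ] w 16.0
```

View pics/c9.png

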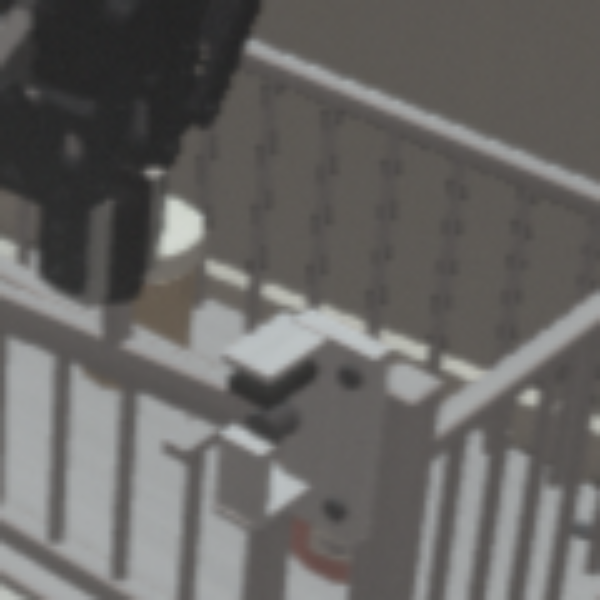

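Call:
apply_moves --pt "0 -0.04 0.016 0 1.2" --pt "0 -0.04 0.016 0 1.2" --pt "0 -0.04 0.016 0 1.2"

```text
clock: 15.92
eef_pos: [623.9, 1.5, 163.2]
tool_rot: [-1.571, -0.0, -0.089]
force: [-0.8, -0.4, -6.7]
width: 16.3
```

```bash
python3 -c "
from look import *
st()"
```

```text
t 15.93 pos [623.9     1.539 163.215] rot [-1.571 -0.    -0.089] F [-0.763 -0.384 -6.75 ] T [-0.429  0.231  0.004] w 16.3
```

Call:
apply_moves --pt "0 -0.04 0.018 0 1.2" --pt "0 -0.04 0.018 0 1.2" --pt "0 -0.04 0.018 0 1.2"

```text
clock: 16.3
eef_pos: [623.9, 1.7, 163.6]
tool_rot: [-1.571, -0.0, -0.089]
force: [-0.3, 1.3, -5.9]
width: 15.8
```

Call:
apply_moves --pt "0 -0.04 0.018 0 1.2" --pt "0 -0.04 0.018 0 1.2" --pt "0 -0.04 0.018 0 1.2"

```text
clock: 16.68
eef_pos: [623.9, 1.9, 164.0]
tool_rot: [-1.571, -0.0, -0.089]
force: [-0.8, 2.2, -8.1]
width: 16.2
```

```bash
python3 -c "
from look import *
st()
a=look('scene','scene10')['image'][260:310,390:440,::-1]
cv2.imwrite('pics/c10.png',cv2.resize(a,(600,600)))"
```

```text
t 16.68 pos [623.924   1.873 163.97 ] rot [-1.571 -0.    -0.089] F [-0.777  2.194 -8.084] T [-0.232  0.126  0.01 ] w 16.2
```

View pics/c10.png

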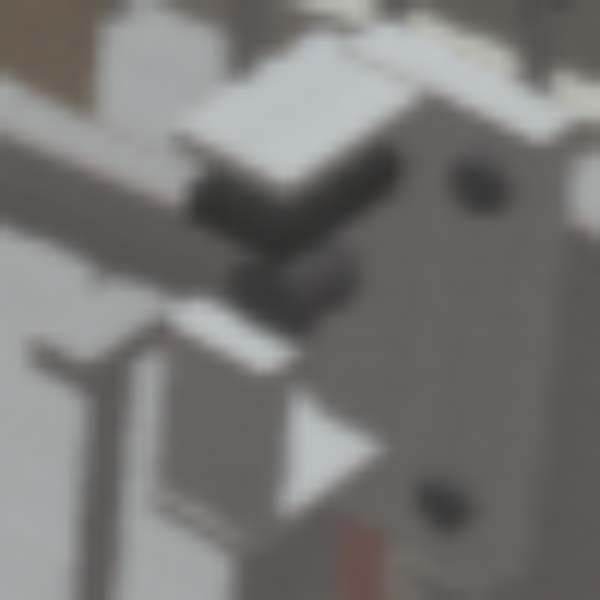

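Call:
apply_moves --pt "0 -0.03 0.014 0 1.2" --pt "0 -0.03 0.014 0 1.2" --pt "0 -0.03 0.014 0 1.2"

```text
clock: 17.1
eef_pos: [623.9, 2.0, 164.2]
tool_rot: [-1.571, 0.0, -0.089]
force: [1.3, 2.1, -7.2]
width: 16.0
```

```bash
python3 -c "
from look import *
st()"
```

```text
t 17.1 pos [623.912   1.973 164.241] rot [-1.571  0.    -0.089] F [ 1.32   2.11  -7.246] T [-0.216  0.009  0.045] w 16.0
```

Call:
apply_moves --pt "0 -0.03 0.014 0 1.2" --pt "0 -0.03 0.014 0 1.2" --pt "0 -0.03 0.014 0 1.2"

```text
clock: 17.48
eef_pos: [624.0, 2.2, 164.6]
tool_rot: [-1.571, -0.0, -0.089]
force: [0.6, 1.5, -6.7]
width: 16.1
```

Call:
apply_moves --pt "0 -0.03 0.014 0 1.2" --pt "0 -0.03 0.014 0 1.2" --pt "0 -0.03 0.014 0 1.2"

```text
clock: 17.85
eef_pos: [623.9, 2.3, 164.9]
tool_rot: [-1.571, 0.0, -0.089]
force: [0.4, 3.2, -8.6]
width: 15.9
```

```bash
python3 -c "
from look import *
st()
a=look('scene','scene11')['image'][260:310,390:440,::-1]
cv2.imwrite('pics/c11.png',cv2.resize(a,(600,600)))"
```

```text
t 17.85 pos [623.931   2.326 164.867] rot [-1.571  0.    -0.089] F [ 0.384  3.181 -8.573] T [-0.022 -0.029  0.008] w 15.9
```

View pics/c11.png

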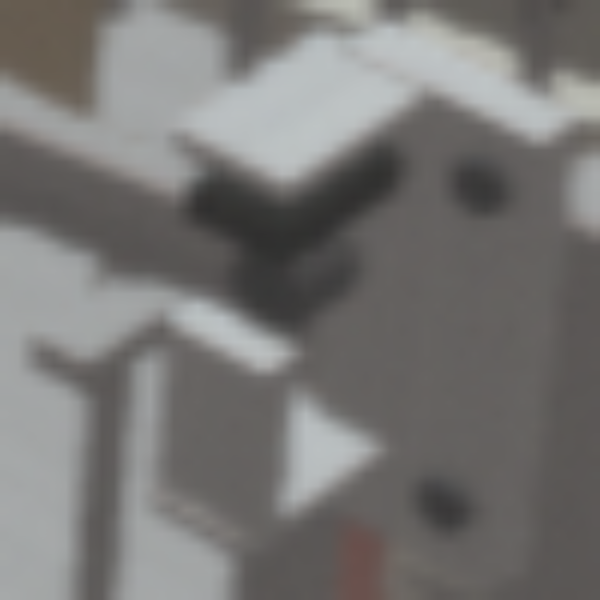

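Call:
apply_moves --pt "0 -0.02 0.03 0 1.2" --pt "0 -0.03 0.03 0 1.2" --pt "0 -0.03 0.03 0 1.2"

```text
clock: 18.27
eef_pos: [624.0, 2.5, 165.2]
tool_rot: [-1.571, -0.0, -0.089]
force: [-0.1, 2.5, -8.6]
width: 16.2
```

```bash
python3 -c "
from look import *
st()"
```

```text
t 18.27 pos [623.971   2.463 165.204] rot [-1.571 -0.    -0.089] F [-0.051  2.478 -8.604] T [-0.054 -0.024  0.026] w 16.2
```

Call:
apply_moves --pt "0 -0.02 0.03 0 1.2" --pt "0 -0.03 0.03 0 1.2" --pt "0 -0.03 0.03 0 1.2"

```text
clock: 18.65
eef_pos: [624.0, 2.6, 165.5]
tool_rot: [-1.571, -0.0, -0.089]
force: [1.0, 2.2, -7.9]
width: 16.4
```

```bash
python3 -c "
from look import *
st()
for k in range(2):
    p=look('scene','scene12');print(st()['force'])
a=p['image'][250:310,380:440,::-1]
cv2.imwrite('pics/c12.png',cv2.resize(a,(600,600),interpolation=cv2.INTER_CUBIC))"
```

```text
t 18.65 pos [624.003   2.576 165.493] rot [-1.571 -0.    -0.089] F [ 0.998  2.16  -7.93 ] T [-0.102 -0.042  0.077] w 16.4
t 18.7 pos [623.992   2.603 165.499] rot [-1.571 -0.    -0.089] F [ 0.177  1.791 -7.779] T [-0.128 -0.043  0.01 ] w 16.2
[ 0.177  1.791 -7.779]
t 18.75 pos [623.998   2.608 165.51 ] rot [-1.571 -0.    -0.089] F [ 0.742  2.901 -7.683] T [-0.128 -0.058  0.008] w 16.7
[ 0.742  2.901 -7.683]
```

View pics/c12.png

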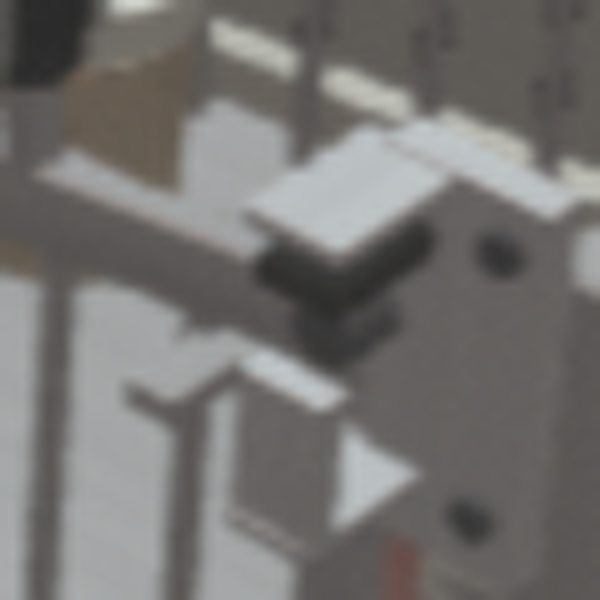

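Call:
apply_moves --pt "0 -0.02 0.02 0 1.2" --pt "0 -0.04 0.025 0 1.2" --pt "0 -0.04 0.025 0 1.2"

```text
clock: 19.12
eef_pos: [624.0, 2.9, 165.9]
tool_rot: [-1.571, -0.0, -0.089]
force: [1.2, 1.8, -7.0]
width: 15.9
```

Call:
apply_moves --pt "0 -0.02 0.02 0 1.2" --pt "0 -0.04 0.025 0 1.2" --pt "0 -0.04 0.025 0 1.2"

```text
clock: 19.5
eef_pos: [624.0, 3.1, 166.3]
tool_rot: [-1.571, -0.0, -0.089]
force: [0.3, 0.8, -7.5]
width: 15.5
```

```bash
python3 -c "
from look import *
st()
p=look('scene','scene13')
a=p['image'][250:310,380:440,::-1]
cv2.imwrite('pics/c13.png',cv2.resize(a,(600,600),interpolation=cv2.INTER_CUBIC))"
```

```text
t 19.5 pos [624.043   3.068 166.339] rot [-1.571 -0.    -0.089] F [ 0.268  0.809 -7.538] T [-0.27  -0.021 -0.013] w 15.5
```

View pics/c13.png

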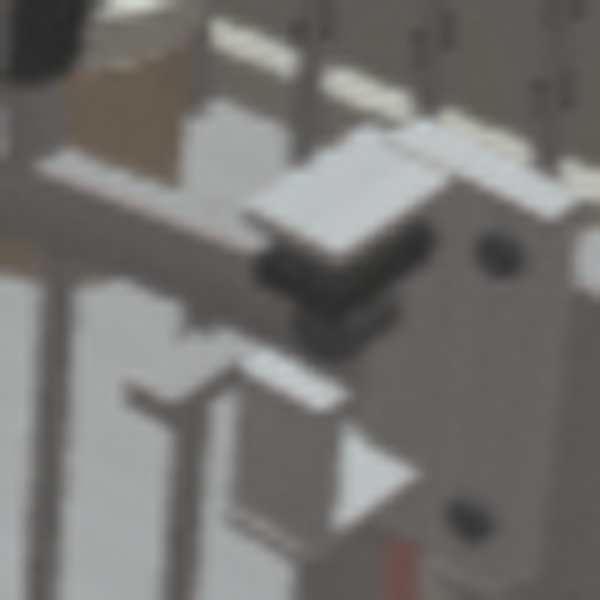

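Call:
apply_moves --pt "0 -0.03 0.015 0 1.2" --pt "0 -0.03 0.015 0 1.2" --pt "0 -0.03 0.015 0 1.2"

```text
clock: 19.92
eef_pos: [624.1, 3.2, 166.6]
tool_rot: [-1.571, -0.0, -0.089]
force: [0.7, -0.0, -7.4]
width: 15.9
```

Call:
apply_moves --pt "0 -0.03 0.015 0 1.2" --pt "0 -0.03 0.015 0 1.2" --pt "0 -0.03 0.015 0 1.2"

```text
clock: 20.3
eef_pos: [624.1, 3.4, 167.0]
tool_rot: [-1.571, -0.0, -0.089]
force: [-0.0, -0.8, -7.4]
width: 16.4
```

```bash
python3 -c "
from look import *
st()
p=look('scene','scene14')
a=p['image'][250:310,380:440,::-1]
cv2.imwrite('pics/c14.png',cv2.resize(a,(600,600),interpolation=cv2.INTER_CUBIC))"
```

```text
t 20.3 pos [624.072   3.355 166.953] rot [-1.571 -0.    -0.089] F [-0.029 -0.838 -7.39 ] T [-0.469 -0.003  0.012] w 16.4
```

View pics/c14.png

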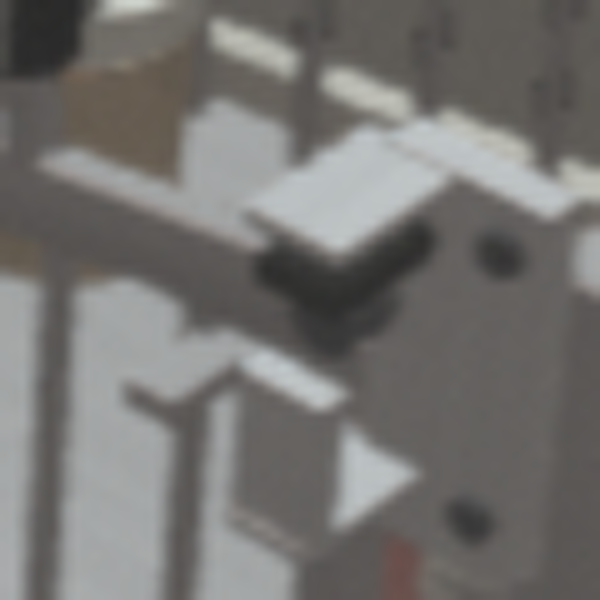

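Call:
apply_moves --pt "0 -0.03 0.012 0 1.2" --pt "0 -0.03 0.012 0 1.2" --pt "0 -0.03 0.012 0 1.2"

```text
clock: 20.72
eef_pos: [624.0, 3.5, 167.2]
tool_rot: [-1.571, 0.0, -0.089]
force: [1.0, 0.3, -6.4]
width: 16.3
```

Call:
apply_moves --pt "0 -0.03 0.012 0 1.2" --pt "0 -0.03 0.012 0 1.2" --pt "0 -0.03 0.012 0 1.2"

```text
clock: 21.1
eef_pos: [624.1, 3.7, 167.5]
tool_rot: [-1.571, -0.0, -0.089]
force: [0.6, 0.4, -6.7]
width: 15.8
```

```bash
python3 -c "
from look import *
st()"
```

```text
t 21.1 pos [624.105   3.68  167.534] rot [-1.571 -0.    -0.089] F [ 0.64   0.439 -6.682] T [-0.502 -0.014  0.042] w 15.8
```

Call:
apply_moves --pt "0 -0.03 0.014 0 1.2" --pt "0 -0.03 0.014 0 1.2" --pt "0 -0.03 0.014 0 1.2"

```text
clock: 21.48
eef_pos: [624.1, 3.8, 167.8]
tool_rot: [-1.571, 0.0, -0.089]
force: [-0.6, -0.1, -6.9]
width: 16.2
```

Call:
apply_moves --pt "0 -0.03 0.014 0 1.2" --pt "0 -0.03 0.014 0 1.2" --pt "0 -0.03 0.014 0 1.2"

```text
clock: 21.85
eef_pos: [624.0, 4.0, 168.1]
tool_rot: [-1.571, 0.0, -0.089]
force: [0.2, -0.1, -6.4]
width: 16.1
```

```bash
python3 -c "
from look import *
st()
p=look('scene','scene15')
a=p['image'][250:310,380:440,::-1]
b=cv2.imread('pics/scene1.png')[250:310,380:440]
cv2.imwrite('pics/c15.png',np.hstack([cv2.resize(x,(400,400),interpolation=cv2.INTER_CUBIC) for x in (a,b)]))"
```

```text
t 21.85 pos [624.019   4.01  168.102] rot [-1.571  0.    -0.089] F [ 0.173 -0.146 -6.389] T [-0.58   0.099 -0.047] w 16.1
```

View pics/c15.png

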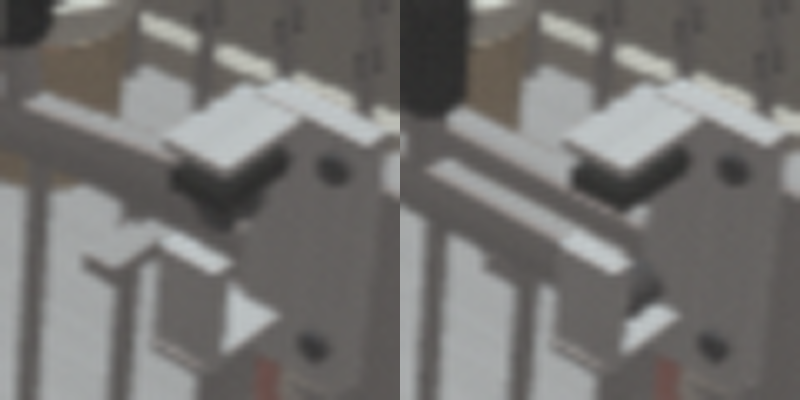

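```bash
python3 - <<'E'
from look import *
q=ctrl.get_image("scene")
from scipy.optimize import least_squares
P=np.array([737.8,31.5]);a=-.0924;c,s=np.cos(a),np.sin(a)
def W(x,y,z): return (P[0]+c*x-s*y,P[1]+s*x+c*y,z)
def inv(u,v,x):
    return least_squares(lambda t:sproj(q,W(x,t[0],t[1]))-np.array([u,v]),[-108,140]).x
# lip: top face corners: zoom c15 left /6.667
for nm,(u,v),x in [("lip top face left-front",(158,242),-129),("lip top right-front",(210,275),-129),("lip right-back",(230,265),-122),("pad lower corner",(222,208),-111),("pad lower front?",(222,208),-124),("pad left bottom",(175,190),-124),("pin bottom end",(215,228),-124),("lip right-back(-117)",(230,265),-117)]:
    print(nm,inv(380+u*.15,250+v*.15,x))
for h in (0,6,24.7): print(sproj(q,W(-111,-108,127+h)), (np.array(sproj(q,W(-111,-108,127+h)))-[380,250])/.15)
E
```

```text
lip top face left-front [-103.437  145.778]
lip top right-front [-117.865  144.326]
lip right-back [-118.052  143.374]
pad lower corner [-107.099  147.512]
pad lower front? [-115.99   158.848]
pad left bottom [-103.292  157.259]
pin bottom end [-114.641  152.755]
lip right-back(-117) [-114.665  138.887]
[412.786 292.48 ] [218.571 283.201]
[413.076 289.284] [220.508 261.895]
[413.997 279.162] [226.644 194.412]
```

Call:
apply_moves --pt "0 -0.03 0.014 0 1.2" --pt "0 -0.03 0.014 0 1.2" --pt "0 -0.03 0.014 0 1.2"

```text
clock: 22.32
eef_pos: [624.1, 4.1, 168.4]
tool_rot: [-1.571, 0.0, -0.089]
force: [-0.5, 0.8, -6.3]
width: 16.4
```

Call:
apply_moves --pt "0 -0.03 0.014 0 1.2" --pt "0 -0.03 0.014 0 1.2" --pt "0 -0.03 0.014 0 1.2"

```text
clock: 22.7
eef_pos: [624.1, 4.3, 168.7]
tool_rot: [-1.571, 0.0, -0.089]
force: [0.0, -0.4, -6.4]
width: 15.9
```

Call:
apply_moves --pt "0 -0.03 0.014 0 1.2" --pt "0 -0.03 0.014 0 1.2" --pt "0 -0.03 0.014 0 1.2"

```text
clock: 23.08
eef_pos: [624.1, 4.5, 168.9]
tool_rot: [-1.571, 0.0, -0.089]
force: [-0.2, -0.8, -7.0]
width: 16.3
```

Call:
apply_moves --pt "0 -0.03 0.014 0 1.2" --pt "0 -0.03 0.014 0 1.2" --pt "0 -0.03 0.014 0 1.2"

```text
clock: 23.45
eef_pos: [624.1, 4.5, 169.1]
tool_rot: [-1.571, 0.0, -0.089]
force: [0.6, 0.4, -8.8]
width: 16.1
```

Call:
apply_moves --pt "0 -0.03 0.014 0 1.2" --pt "0 -0.03 0.014 0 1.2" --pt "0 -0.03 0.014 0 1.2"

```text
clock: 23.82
eef_pos: [624.1, 4.7, 169.4]
tool_rot: [-1.571, 0.0, -0.089]
force: [1.3, -0.6, -11.4]
width: 16.3
```

```bash
python3 -c "
from look import *
st()
p=look('scene','scene16')
a=p['image'][250:310,380:440,::-1]
b=p['image'][220:320,320:420,::-1]
cv2.imwrite('pics/c16.png',np.hstack([cv2.resize(x,(400,400),interpolation=cv2.INTER_CUBIC) for x in (a,b)]))"
```

```text
t 23.82 pos [624.071   4.706 169.359] rot [-1.571  0.    -0.089] F [  1.316  -0.596 -11.439] T [-0.689 -0.244 -0.031] w 16.3
```

View pics/c16.png

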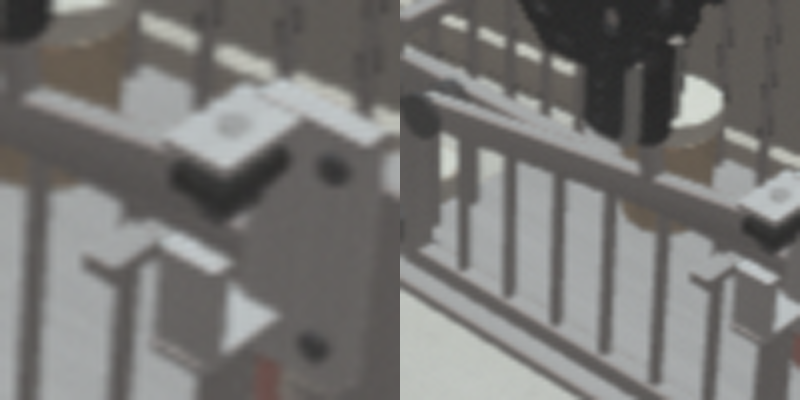

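Call:
apply_moves --pt "0 0.04 -0.015 0 1.2" --pt "0 0.07 -0.03 0 1.2" --pt "0 0.07 -0.03 0 1.2"

```text
clock: 24.25
eef_pos: [624.1, 4.6, 169.1]
tool_rot: [-1.57, 0.0, -0.089]
force: [-0.4, -0.5, -8.7]
width: 16.1
```

```bash
python3 -c "
from look import *
s=st();print(s['qpos'])
p=look('scene','scene17')
a=p['image'][250:310,380:440,::-1]
cv2.imwrite('pics/c17.png',cv2.resize(a,(600,600),interpolation=cv2.INTER_CUBIC))"
```

```text
t 24.25 pos [624.102   4.564 169.112] rot [-1.57   0.    -0.089] F [-0.36  -0.541 -8.694] T [-0.509  0.057 -0.057] w 16.1
[-0.306  0.698  0.426  1.664 -0.359  0.858  0.18 ]
```

View pics/c17.png

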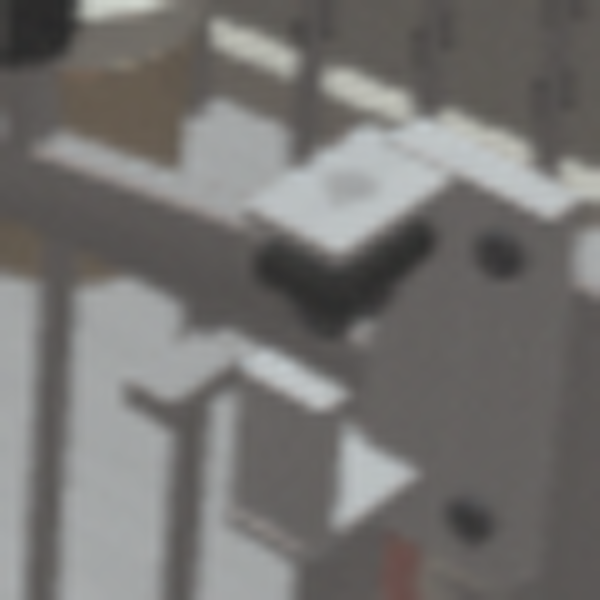

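Call:
apply_moves --pt "0 0.03 -0.01 0 1.2" --pt "0 0.04 -0.015 0 1.2" --pt "0 0.04 -0.015 0 1.2" --pt "0 0.04 -0.015 0 1.2"

```text
clock: 24.8
eef_pos: [624.2, 4.3, 168.6]
tool_rot: [-1.571, -0.0, -0.089]
force: [-1.3, 0.3, -6.1]
width: 16.1
```

```bash
python3 -c "
from look import *
s=st()"
```

```text
t 24.8 pos [624.159   4.328 168.639] rot [-1.571 -0.    -0.089] F [-1.307  0.345 -6.086] T [-0.435  0.112  0.026] w 16.1
```

```bash
cat > arc.py <<'E'
from look import *
import sys
def rows(deg,n,H,dz=0,dr=0,hold=1,g=1.2):
    s=st(); T=s["eef_pos"][:2]; yaw=s["tool_rot"][2]
    X=np.array([np.cos(yaw),np.sin(yaw)]);Z=np.array([-np.sin(yaw),np.cos(yaw)])
    out=[]
    for k in range(1,n+1):
        u=k/n; u=u*u*(3-2*u) if n>3 else u
        f=-np.radians(deg)*u; R=np.array([[np.cos(f),-np.sin(f)],[np.sin(f),np.cos(f)]])
        d=R@(T-H)-(T-H)+R@Z*dr*u
        out.append([round(d@X/10,2),round(-dz*u/10,3),round(d@Z/10,2),round(-f,3),g])
    out+= [out[-1]]*hold
    F=s["force"][:2]; print("Fx_tool",F@X,"Fz_tool",F@Z)
    print(out)
if __name__=="__main__":
    a=[float(v) for v in sys.argv[1:]]
    rows(a[0],int(a[1]),np.array(a[2:4]),*(a[4:6] if len(a)>4 else ()))
E
python3 arc.py 8 12 658.5 157
```

```text
t 24.8 pos [624.159   4.328 168.639] rot [-1.571 -0.    -0.089] F [-1.307  0.345 -6.086] T [-0.435  0.112  0.026] w 16.1
Fx_tool -1.33264921482579 Fz_tool 0.22725347796180032
[[np.float64(-0.04), 0.0, np.float64(0.01), np.float64(0.003), 1.2], [np.float64(-0.16), 0.0, np.float64(0.02), np.float64(0.01), 1.2], [np.float64(-0.34), 0.0, np.float64(0.05), np.float64(0.022), 1.2], [np.float64(-0.56), 0.0, np.float64(0.08), np.float64(0.036), 1.2], [np.float64(-0.81), 0.0, np.float64(0.13), np.float64(0.053), 1.2], [np.float64(-1.08), 0.0, np.float64(0.18), np.float64(0.07), 1.2], [np.float64(-1.34), 0.0, np.float64(0.24), np.float64(0.087), 1.2], [np.float64(-1.59), 0.0, np.float64(0.3), np.float64(0.103), 1.2], [np.float64(-1.81), 0.0, np.float64(0.35), np.float64(0.118), 1.2], [np.float64(-1.98), 0.0, np.float64(0.4), np.float64(0.129), 1.2], [np.float64(-2.1), 0.0, np.float64(0.43), np.float64(0.137), 1.2], [np.float64(-2.14), 0.0, np.float64(0.44), np.float64(0.14), 1.2], [np.float64(-2.14), 0.0, np.float64(0.44), np.float64(0.14), 1.2]]
```

Call:
apply_moves --pt "-0.04 0 0.01 0.003 1.2" --pt "-0.16 0 0.02 0.01 1.2" --pt "-0.34 0 0.05 0.022 1.2" --pt "-0.5 0 0.07 0.032 1.2" --pt "-0.56 0 0.08 0.036 1.2" --pt "-0.56 0 0.08 0.036 1.2"

```text
clock: 25.55
eef_pos: [618.5, 5.6, 168.5]
tool_rot: [-1.571, 0.0, -0.125]
force: [-0.1, 0.1, -6.2]
width: 16.0
```

```bash
python3 arc.py 8 10 658.5 157 | sed 's/np.float64//g'; python3 -c "
from look import *
p=look('scene','scene18')
a=p['image'][250:310,380:440,::-1]
cv2.imwrite('pics/c18.png',cv2.resize(a,(600,600),interpolation=cv2.INTER_CUBIC))"
```

```text
t 25.55 pos [618.549   5.649 168.526] rot [-1.571  0.    -0.125] F [-0.132  0.138 -6.233] T [-0.393 -0.035 -0.018] w 16.0
Fx_tool -0.14853139532262313 Fz_tool 0.12028472669918575
[[(-0.06), 0.0, (0.01), (0.004), 1.2], [(-0.23), 0.0, (0.03), (0.015), 1.2], [(-0.47), 0.0, (0.07), (0.03), 1.2], [(-0.76), 0.0, (0.12), (0.049), 1.2], [(-1.08), 0.0, (0.18), (0.07), 1.2], [(-1.39), 0.0, (0.25), (0.09), 1.2], [(-1.68), 0.0, (0.32), (0.109), 1.2], [(-1.92), 0.0, (0.38), (0.125), 1.2], [(-2.08), 0.0, (0.42), (0.136), 1.2], [(-2.14), 0.0, (0.44), (0.14), 1.2], [(-2.14), 0.0, (0.44), (0.14), 1.2]]
```

View pics/c18.png

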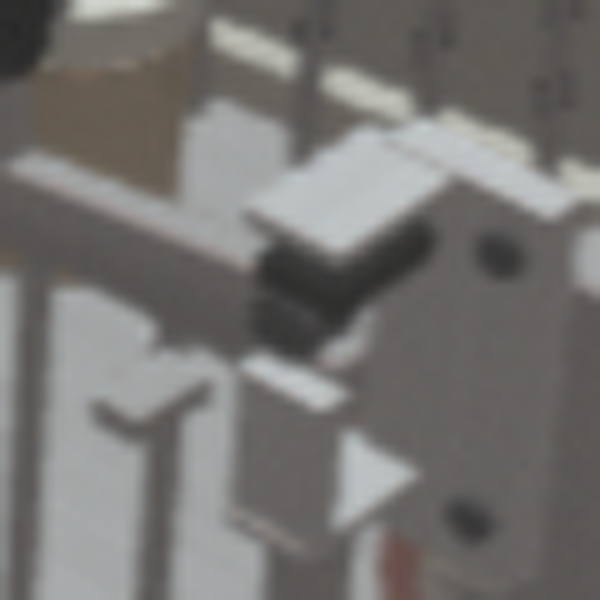

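Call:
apply_moves --pt "-0.06 0 0.01 0.004 1.2" --pt "-0.23 0 0.03 0.015 1.2" --pt "-0.47 0 0.07 0.03 1.2" --pt "-0.76 0 0.12 0.049 1.2" --pt "-1.08 0 0.18 0.07 1.2" --pt "-1.39 0 0.25 0.09 1.2" --pt "-1.68 0 0.32 0.109 1.2" --pt "-1.92 0 0.38 0.125 1.2" --pt "-2.08 0 0.42 0.136 1.2" --pt "-2.14 0 0.44 0.14 1.2" --pt "-2.14 0 0.44 0.14 1.2"

```text
clock: 26.98
eef_pos: [597.9, 12.8, 168.4]
tool_rot: [-1.571, 0.0, -0.265]
force: [0.8, 2.3, -6.2]
width: 15.9
```

```bash
python3 arc.py 15 16 658.5 157 | sed 's/np.float64//g'; python3 -c "
from look import *
p=look('scene','scene19')"
```

```text
t 26.98 pos [597.855  12.848 168.45 ] rot [-1.571  0.    -0.265] F [ 0.802  2.258 -6.19 ] T [-0.04  -0.069 -0.112] w 15.9
Fx_tool 0.18250004044127024 Fz_tool 2.389370174310045
[[(-0.05), 0.0, (0.01), (0.003), 1.2], [(-0.17), 0.0, (0.02), (0.011), 1.2], [(-0.37), 0.0, (0.05), (0.024), 1.2], [(-0.63), 0.0, (0.1), (0.041), 1.2], [(-0.94), 0.0, (0.15), (0.061), 1.2], [(-1.28), 0.0, (0.23), (0.083), 1.2], [(-1.64), 0.0, (0.31), (0.106), 1.2], [(-2.01), 0.0, (0.4), (0.131), 1.2], [(-2.37), 0.0, (0.51), (0.155), 1.2], [(-2.73), 0.0, (0.62), (0.179), 1.2], [(-3.05), 0.0, (0.73), (0.201), 1.2], [(-3.35), 0.0, (0.83), (0.221), 1.2], [(-3.59), 0.0, (0.92), (0.238), 1.2], [(-3.78), 0.0, (1.0), (0.251), 1.2], [(-3.9), 0.0, (1.05), (0.259), 1.2], [(-3.94), 0.0, (1.07), (0.262), 1.2], [(-3.94), 0.0, (1.07), (0.262), 1.2]]
```

View pics/scene19.png

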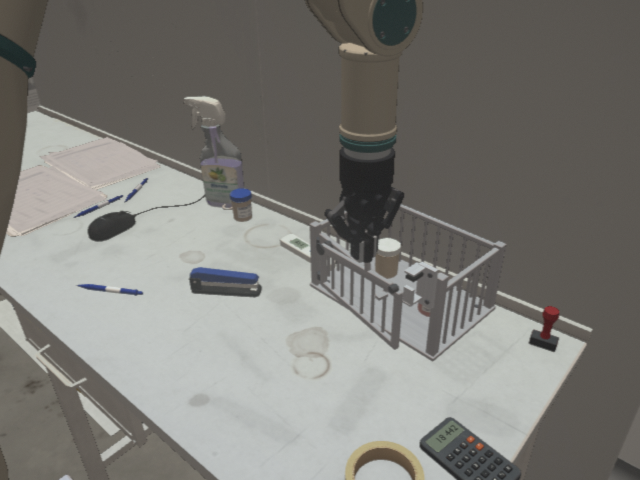

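Call:
apply_moves --pt "-0.05 0 0.01 0.003 1.2" --pt "-0.17 0 0.02 0.011 1.2" --pt "-0.37 0 0.06 0.024 1.2" --pt "-0.63 0 0.11 0.041 1.2" --pt "-0.94 0 0.17 0.061 1.2" --pt "-1.28 0 0.25 0.083 1.2" --pt "-1.64 0 0.33 0.106 1.2" --pt "-2.01 0 0.43 0.131 1.2" --pt "-2.37 0 0.54 0.155 1.2" --pt "-2.73 0 0.65 0.179 1.2" --pt "-3.05 0 0.76 0.201 1.2" --pt "-3.35 0 0.87 0.221 1.2" --pt "-3.59 0 0.96 0.238 1.2" --pt "-3.78 0 1.04 0.251 1.2" --pt "-3.9 0 1.09 0.259 1.2" --pt "-3.94 0 1.11 0.262 1.2" --pt "-3.94 0 1.11 0.262 1.2"

```text
clock: 29.15
eef_pos: [562.9, 33.8, 168.5]
tool_rot: [-1.571, -0.0, -0.527]
force: [4.1, 3.5, -7.5]
width: 15.7
```

```bash
python3 arc.py 18 19 658.5 157 | sed 's/np.float64//g'
```

```text
t 29.15 pos [562.918  33.804 168.493] rot [-1.571 -0.    -0.527] F [ 4.123  3.535 -7.509] T [ 0.362 -0.602 -0.107] w 15.7
Fx_tool 1.7855956786111258 Fz_tool 5.128892654821027
[[(-0.04), 0.0, (0.01), (0.003), 1.2], [(-0.15), 0.0, (0.02), (0.01), 1.2], [(-0.32), 0.0, (0.05), (0.021), 1.2], [(-0.55), 0.0, (0.08), (0.036), 1.2], [(-0.83), 0.0, (0.13), (0.054), 1.2], [(-1.14), 0.0, (0.2), (0.074), 1.2], [(-1.48), 0.0, (0.27), (0.097), 1.2], [(-1.84), 0.0, (0.36), (0.12), 1.2], [(-2.21), 0.0, (0.46), (0.145), 1.2], [(-2.58), 0.0, (0.57), (0.169), 1.2], [(-2.94), 0.0, (0.69), (0.194), 1.2], [(-3.29), 0.0, (0.81), (0.218), 1.2], [(-3.61), 0.0, (0.93), (0.24), 1.2], [(-3.91), 0.0, (1.05), (0.26), 1.2], [(-4.17), 0.0, (1.16), (0.278), 1.2], [(-4.38), 0.0, (1.26), (0.293), 1.2], [(-4.54), 0.0, (1.33), (0.304), 1.2], [(-4.64), 0.0, (1.38), (0.312), 1.2], [(-4.67), 0.0, (1.39), (0.314), 1.2], [(-4.67), 0.0, (1.39), (0.314), 1.2]]
```

```bash
python3 arc.py 18 19 660.5 157 0 0.8 | sed 's/np.float64//g'
```

```text
t 29.15 pos [562.918  33.804 168.493] rot [-1.571 -0.    -0.527] F [ 4.123  3.535 -7.509] T [ 0.362 -0.602 -0.107] w 15.7
Fx_tool 1.7855956786111258 Fz_tool 5.128892654821027
[[(-0.04), -0.0, (0.01), (0.003), 1.2], [(-0.15), -0.0, (0.02), (0.01), 1.2], [(-0.33), -0.0, (0.06), (0.021), 1.2], [(-0.56), -0.0, (0.1), (0.036), 1.2], [(-0.83), -0.0, (0.16), (0.054), 1.2], [(-1.15), -0.0, (0.23), (0.074), 1.2], [(-1.49), -0.0, (0.31), (0.097), 1.2], [(-1.85), -0.0, (0.41), (0.12), 1.2], [(-2.21), -0.0, (0.52), (0.145), 1.2], [(-2.58), -0.0, (0.64), (0.169), 1.2], [(-2.95), -0.0, (0.77), (0.194), 1.2], [(-3.29), -0.0, (0.9), (0.218), 1.2], [(-3.62), -0.0, (1.04), (0.24), 1.2], [(-3.91), -0.0, (1.16), (0.26), 1.2], [(-4.17), -0.0, (1.28), (0.278), 1.2], [(-4.38), -0.0, (1.38), (0.293), 1.2], [(-4.54), -0.0, (1.46), (0.304), 1.2], [(-4.64), -0.0, (1.51), (0.312), 1.2], [(-4.67), -0.0, (1.53), (0.314), 1.2], [(-4.67), -0.0, (1.53), (0.314), 1.2]]
```

Call:
apply_moves --pt "-0.04 0 0.03 0.003 1.2" --pt "-0.15 0 0.04 0.01 1.2" --pt "-0.33 0 0.08 0.021 1.2" --pt "-0.56 0 0.12 0.036 1.2" --pt "-0.83 0 0.18 0.054 1.2" --pt "-1.15 0 0.25 0.074 1.2" --pt "-1.49 0 0.33 0.097 1.2" --pt "-1.85 0 0.43 0.12 1.2" --pt "-2.21 0 0.54 0.145 1.2" --pt "-2.58 0 0.65 0.169 1.2" --pt "-2.95 0 0.78 0.194 1.2" --pt "-3.29 0 0.91 0.218 1.2" --pt "-3.62 0 1.04 0.24 1.2" --pt "-3.91 0 1.16 0.26 1.2" --pt "-4.17 0 1.28 0.278 1.2" --pt "-4.38 0 1.38 0.293 1.2" --pt "-4.54 0 1.46 0.304 1.2" --pt "-4.64 0 1.51 0.312 1.2" --pt "-4.67 0 1.53 0.314 1.2" --pt "-4.67 0 1.53 0.314 1.2"

```text
clock: 31.65
eef_pos: [529.9, 70.2, 168.5]
tool_rot: [-1.571, 0.0, -0.841]
force: [2.6, -0.8, -5.5]
width: 16.3
```

```bash
python3 arc.py 18 19 660.5 157 0 0.5 | sed 's/np.float64//g';python3 -c "
from look import *
p=look('scene','scene20')"
```

```text
t 31.65 pos [529.873  70.21  168.45 ] rot [-1.571  0.    -0.841] F [ 2.647 -0.753 -5.454] T [-0.36  -0.05  -0.207] w 16.3
Fx_tool 2.325377387850331 Fz_tool 1.4713959664618048
[[(-0.04), -0.0, (0.01), (0.003), 1.2], [(-0.15), -0.0, (0.02), (0.01), 1.2], [(-0.33), -0.0, (0.05), (0.021), 1.2], [(-0.56), -0.0, (0.1), (0.036), 1.2], [(-0.83), -0.0, (0.15), (0.054), 1.2], [(-1.14), -0.0, (0.22), (0.074), 1.2], [(-1.48), -0.0, (0.3), (0.097), 1.2], [(-1.84), -0.0, (0.4), (0.12), 1.2], [(-2.21), -0.0, (0.51), (0.145), 1.2], [(-2.58), -0.0, (0.63), (0.169), 1.2], [(-2.94), -0.0, (0.75), (0.194), 1.2], [(-3.29), -0.0, (0.88), (0.218), 1.2], [(-3.62), -0.0, (1.01), (0.24), 1.2], [(-3.91), -0.0, (1.14), (0.26), 1.2], [(-4.17), -0.0, (1.25), (0.278), 1.2], [(-4.38), -0.0, (1.35), (0.293), 1.2], [(-4.54), -0.0, (1.43), (0.304), 1.2], [(-4.64), -0.0, (1.48), (0.312), 1.2], [(-4.67), -0.0, (1.5), (0.314), 1.2], [(-4.67), -0.0, (1.5), (0.314), 1.2]]
```

View pics/scene20.png

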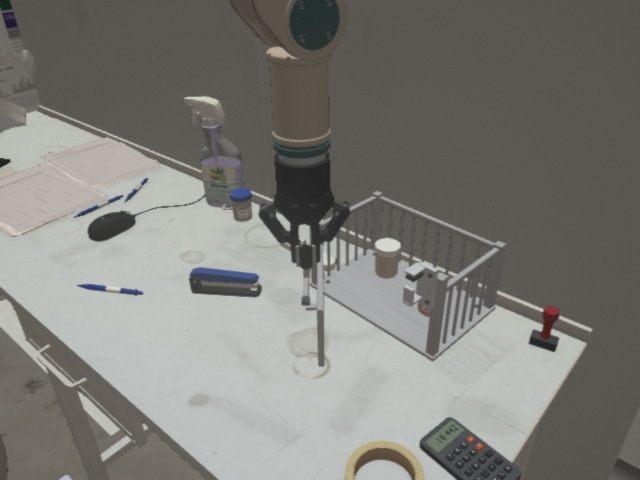

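Call:
apply_moves --pt "-0.04 0 0.01 0.003 1.2" --pt "-0.15 0 0.02 0.01 1.2" --pt "-0.33 0 0.05 0.021 1.2" --pt "-0.56 0 0.1 0.036 1.2" --pt "-0.83 0 0.15 0.054 1.2" --pt "-1.14 0 0.22 0.074 1.2" --pt "-1.48 0 0.3 0.097 1.2" --pt "-1.84 0 0.4 0.12 1.2" --pt "-2.21 0 0.51 0.145 1.2" --pt "-2.58 0 0.63 0.169 1.2" --pt "-2.94 0 0.75 0.194 1.2" --pt "-3.29 0 0.88 0.218 1.2" --pt "-3.62 0 1.01 0.24 1.2" --pt "-3.91 0 1.14 0.26 1.2" --pt "-4.17 0 1.25 0.278 1.2" --pt "-4.38 0 1.35 0.293 1.2" --pt "-4.54 0 1.43 0.304 1.2" --pt "-4.64 0 1.48 0.312 1.2" --pt "-4.67 0 1.5 0.314 1.2" --pt "-4.67 0 1.5 0.314 1.2"

```text
clock: 34.2
eef_pos: [510.0, 115.2, 168.5]
tool_rot: [-1.571, 0.0, -1.155]
force: [-0.8, -1.9, -5.0]
width: 16.2
```

```bash
python3 arc.py 18 19 660.5 157 0 0.4 | sed 's/np.float64//g';python3 -c "
from look import *
print(ctrl.read_state()['qpos'])"
```

```text
t 34.2 pos [510.023 115.182 168.465] rot [-1.571  0.    -1.155] F [-0.759 -1.932 -4.969] T [-0.59   0.511 -0.269] w 16.2
Fx_tool 1.460978634448318 Fz_tool -1.4749607858773766
[[(-0.04), -0.0, (0.01), (0.003), 1.2], [(-0.15), -0.0, (0.02), (0.01), 1.2], [(-0.32), -0.0, (0.05), (0.021), 1.2], [(-0.55), -0.0, (0.1), (0.036), 1.2], [(-0.83), -0.0, (0.15), (0.054), 1.2], [(-1.14), -0.0, (0.22), (0.074), 1.2], [(-1.48), -0.0, (0.3), (0.097), 1.2], [(-1.83), -0.0, (0.4), (0.12), 1.2], [(-2.2), -0.0, (0.5), (0.145), 1.2], [(-2.57), -0.0, (0.62), (0.169), 1.2], [(-2.93), -0.0, (0.75), (0.194), 1.2], [(-3.28), -0.0, (0.88), (0.218), 1.2], [(-3.6), -0.0, (1.01), (0.24), 1.2], [(-3.89), -0.0, (1.13), (0.26), 1.2], [(-4.15), -0.0, (1.25), (0.278), 1.2], [(-4.36), -0.0, (1.35), (0.293), 1.2], [(-4.52), -0.0, (1.42), (0.304), 1.2], [(-4.62), -0.0, (1.47), (0.312), 1.2], [(-4.65), -0.0, (1.49), (0.314), 1.2], [(-4.65), -0.0, (1.49), (0.314), 1.2]]
[-0.757  0.651  0.755  1.95  -0.625  0.79  -0.8  ]
```

Call:
apply_moves --pt "-0.04 0 0.01 0.003 1.2" --pt "-0.15 0 0.02 0.01 1.2" --pt "-0.32 0 0.05 0.021 1.2" --pt "-0.55 0 0.09 0.036 1.2" --pt "-0.83 0 0.14 0.054 1.2" --pt "-1.14 0 0.2 0.074 1.2" --pt "-1.48 0 0.28 0.097 1.2" --pt "-1.83 0 0.37 0.12 1.2" --pt "-2.2 0 0.47 0.145 1.2" --pt "-2.57 0 0.59 0.169 1.2" --pt "-2.93 0 0.71 0.194 1.2" --pt "-3.28 0 0.83 0.218 1.2" --pt "-3.6 0 0.96 0.24 1.2" --pt "-3.89 0 1.08 0.26 1.2" --pt "-4.15 0 1.19 0.278 1.2" --pt "-4.36 0 1.29 0.293 1.2" --pt "-4.52 0 1.36 0.304 1.2" --pt "-4.62 0 1.41 0.312 1.2" --pt "-4.65 0 1.43 0.314 1.2" --pt "-4.65 0 1.43 0.314 1.2"

```text
clock: 36.7
eef_pos: [505.3, 163.5, 168.6]
tool_rot: [-1.569, -0.0, -1.47]
force: [4.5, -2.4, -7.6]
width: 15.9
```

```bash
python3 -c "
from look import *
s=st();print(s['qpos'])
p=look('scene','scene21')"
```

```text
t 36.7 pos [505.285 163.511 168.608] rot [-1.569 -0.    -1.47 ] F [ 4.473 -2.439 -7.559] T [-0.468 -0.592 -0.247] w 15.9
[-0.895  0.696  0.851  1.931 -0.704  0.841 -1.131]
```

View pics/scene21.png

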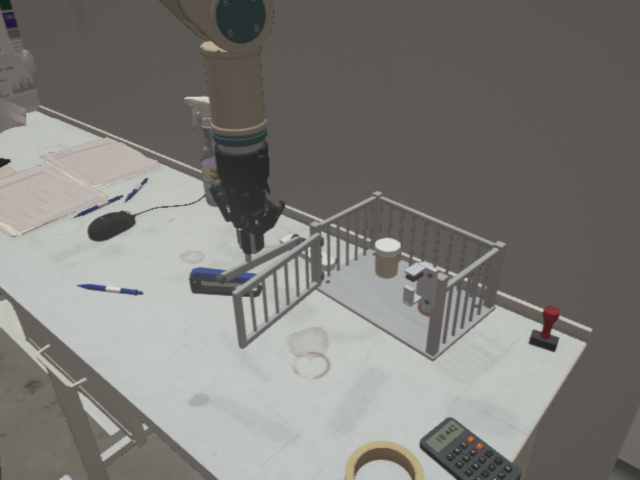

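Call:
apply_moves --pt "0 0.05 0.03 0 1.2" --pt "0 0.15 -0.03 0 1.2" --pt "0 0.3 -0.11 0 1.2" --pt "0 0.44 -0.18 0 1.2" --pt "0 0.6 -0.26 0 1.2" --pt "0 0.75 -0.33 0 1.2" --pt "0 0.88 -0.39 0 1.2" --pt "0 1.05 -0.46 0 1.2" --pt "0 1.19 -0.52 0 1.2" --pt "0 1.32 -0.57 0 1.2" --pt "0 1.44 -0.61 0 1.2" --pt "0 1.52 -0.64 0 1.2" --pt "0 1.58 -0.66 0 1.2" --pt "0 1.6 -0.67 0 1.2" --pt "0 1.6 -0.67 0 1.2"

```text
clock: 38.62
eef_pos: [497.9, 162.7, 152.5]
tool_rot: [-1.571, -0.0, -1.469]
force: [4.9, 0.4, 1.2]
width: 16.5
```

```bash
python3 -c "
from look import *
s=st()
p=look('scene','scene22')
a=p['image'][200:350,200:350,::-1]
cv2.imwrite('pics/c22.png',cv2.resize(a,(600,600),interpolation=cv2.INTER_CUBIC))"
```

```text
t 38.62 pos [497.862 162.737 152.489] rot [-1.571 -0.    -1.469] F [4.853 0.352 1.187] T [ 0.128 -1.291  0.004] w 16.5
```

View pics/c22.png

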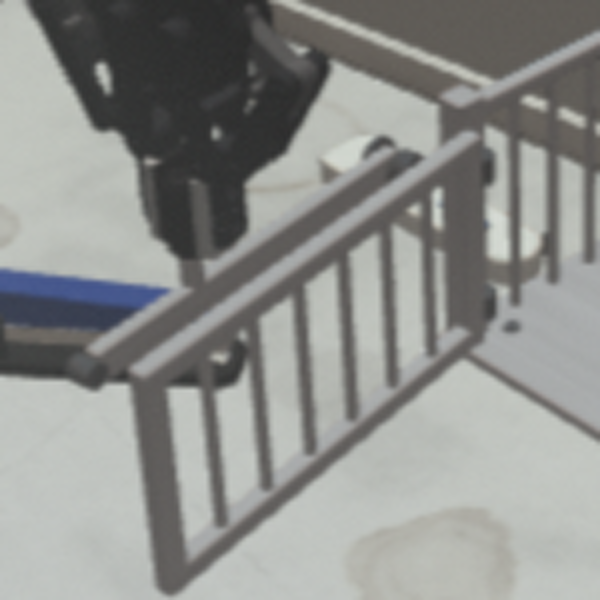

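Call:
apply_moves --pt "0 0.04 0.03 0 1.2" --pt "0 0.08 0.04 0 1.2" --pt "0 0.08 0.04 0 1.2" --pt "0 0.08 0.04 0 1.2"

```text
clock: 39.17
eef_pos: [497.5, 162.7, 151.6]
tool_rot: [-1.572, 0.0, -1.469]
force: [0.8, -0.1, 3.8]
width: 16.6
```

```bash
python3 -c "
from look import *
s=st()"
```

```text
t 39.17 pos [497.527 162.738 151.628] rot [-1.572  0.    -1.469] F [ 0.822 -0.131  3.769] T [-0.043 -0.552  0.031] w 16.6
```

Call:
apply_moves --pt "0 0 0 0 1.8" --pt "0 0 0 0 2.0" --pt "0 0 0 0 2.3" --pt "0 0 0 0 2.8" --pt "0 0 0 0 3.5" --pt "0 0 0 0 4.2" --pt "0 0 0 0 5" --pt "0 0 0 0 5.5" --pt "0 0 0 0 5.5"

```text
clock: 40.3
eef_pos: [498.2, 162.9, 151.7]
tool_rot: [-1.571, 0.0, -1.469]
force: [-0.0, 0.1, -0.1]
width: 55.3
```

```bash
python3 -c "
from look import *
s=st()
a=look('scene','scene23')['image'][200:350,200:350,::-1]
w=look('wrist','wrist23')['image'][:,:,::-1]
cv2.imwrite('pics/c23.png',np.hstack([cv2.resize(a,(400,400)),cv2.resize(w[80:480,120:520],(400,400))]))"
```

```text
t 40.3 pos [498.2   162.858 151.698] rot [-1.571  0.    -1.469] F [-0.033  0.136 -0.096] T [ 0.027  0.02  -0.021] w 55.3
```

View pics/c23.png

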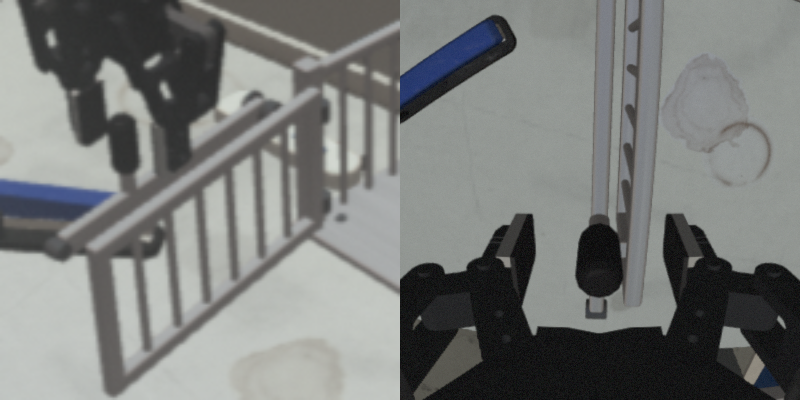

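Released cleanly; the knob stands upright with clearance on both sides. Withdraw straight up.

Call:
apply_moves --pt "0 -0.3 0 0 5.5" --pt "0 -1 0 0 5.5" --pt "0 -2 0 0 5.5" --pt "0 -3.2 0 0 5.5" --pt "0 -4.5 0 0 5.5" --pt "0 -5.8 0 0 5.5" --pt "0 -7 0 0 5.5" --pt "0 -7.8 0 0 5.5" --pt "0 -8 0 0 5.5" --pt "0 -8 0 0 5.5" --pt "0 -8 0 0 5.5"

```text
clock: 41.78
eef_pos: [497.9, 162.8, 231.3]
tool_rot: [-1.572, -0.0, -1.469]
force: [-0.0, 0.1, -0.4]
width: 55.1
```

```bash
python3 -c "
from look import *
s=st()
p=look('scene','scene24',('bar_pivot','lift_knob','latch_pin','pot_in_a','thermo','staple'))
w=look('wrist','wrist24',('bar_pivot','lift_knob','latch_pin'))"
```

```text
t 41.77 pos [497.926 162.792 231.308] rot [-1.572 -0.    -1.469] F [-0.048  0.129 -0.445] T [-0.011 -0.027 -0.02 ] w 55.1
scene bar_pivot [([616.5, 173.0, 127.6], 0.7), ([738.1, 29.4, -1.5], 0.15)]
scene lift_knob [([492.2, 160.5, 164.5], 0.87)]
scene latch_pin [([430.9, 161.1, 126.8], 0.53)]
scene pot_in_a [([781.9, 88.0, 6.4], 0.82), ([732.6, -37.1, 6.1], 0.61)]
scene thermo [([740.3, 253.9, -1.7], 0.52)]
scene staple [([546.6, 296.1, -2.6], 0.81)]
wrist bar_pivot [([618.5, 171.9, 127.7], 0.89)]
wrist lift_knob [([644.2, -96.7, 0.5], 0.75), ([494.5, 164.5, 165.8], 0.65)]
wrist latch_pin [([428.9, 154.7, 127.5], 0.66), ([658.8, 153.8, 3.2], 0.55)]
```

View pics/scene24.png

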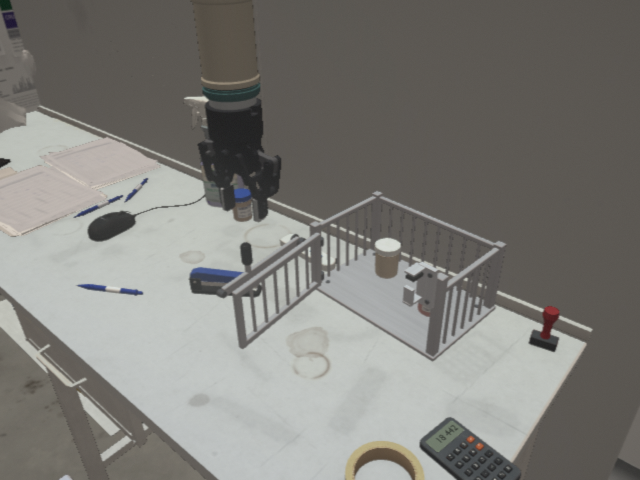

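```bash
python3 -c "
from cell import ctrl
print(ctrl.finish_job())"
```

```text
the job is handed in; nothing more can be done
None
```

The gate stands open at about 79–81° and the latch bar is back down on its rest. I handed the job in shortly after 41.8 s on the clock. It reports no verdict.

- **Lift:** I gripped the black knob and raised it along its arc in small steps. The lifting force stayed on a plateau of about 6–8 N, mostly the knob's resistance to turning in the pads. It rose to 11.4 N when the pin touched the stop. I estimate about 3 N on the pin, against the 10 N limit. I then backed off until the force fell to about 6 N, just below the stop.
- **Swing:** The gate opened in smooth segments, with no force spike while the pin passed over the lip. The sideways forces I read after each segment were at most about 5.5 N. I corrected the path for them on the way, because the hinge seemed to lie about 2 mm from my first estimate.
- **Letting down:** I lowered the bar along its arc until the rest took its weight. Then I released the knob and withdrew straight up.

**Last checks:**
- The tool turned 79° with the gate, and the camera marks give 81°.
- The bar is level, with the pin at about 127 mm, the same height as its pivot.
- The pots, thermometer and stapler were found within a few mm of where they were at the start.
- The force on the gripper reads about zero.
- One network answer was wrong: in the wrist picture the best match for the knob was at the catch post. The second match agreed with the scene camera.

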